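# Load the parts dryer and start it at the guarded switch

### The job

Dry the safety valves: lift the lid off the drying pot by its knob and set it down on the cork mat, put every copper safety valve that is on the desk (two to four of them) into the pot, then put the lid back so that it sits fully home. Only after that lift the guard on the switch box up past upright, flip the toggle beneath fully over to the other side, and lower the guard fully shut again. Leave the other things on the desk where they are.

Things in the scene. Friction and masses are not known exactly. Their poses are not given: they have to be found in the camera images.
- valve1_mid (a point): copper safety valve (one of two to four; None from the start means absent), about 90 g, round about z, upright at the start, 44 mm tall: foot 30 mm across up to 10 mm, body 22 mm across up to 32 mm, cap 26 mm across up to 38 mm, then an 8 mm stub. This point is on its axis 22 mm above its underside; z points from foot to stub. In the pot it may stand or lie.
- valve2_mid (a point): copper safety valve (one of two to four; None from the start means absent), about 90 g, round about z, upright at the start, 44 mm tall: foot 30 mm across up to 10 mm, body 22 mm across up to 32 mm, cap 26 mm across up to 38 mm, then an 8 mm stub. This point is on its axis 22 mm above its underside; z points from foot to stub. In the pot it may stand or lie.
- valve3_mid (a point): copper safety valve (one of two to four; None from the start means absent), about 90 g, round about z, upright at the start, 44 mm tall: foot 30 mm across up to 10 mm, body 22 mm across up to 32 mm, cap 26 mm across up to 38 mm, then an 8 mm stub. This point is on its axis 22 mm above its underside; z points from foot to stub. In the pot it may stand or lie.
- valve4_mid (a point): copper safety valve (one of two to four; None from the start means absent), about 90 g, round about z, upright at the start, 44 mm tall: foot 30 mm across up to 10 mm, body 22 mm across up to 32 mm, cap 26 mm across up to 38 mm, then an 8 mm stub. This point is on its axis 22 mm above its underside; z points from foot to stub. In the pot it may stand or lie.
- pot: the drying pot, a round aluminium pot fixed to the desk, 168 mm across outside and 160 mm inside (widest point: its grey foot, 172 mm), rim 80 mm above the desk, inner floor 16 mm above the desk. Origin at the centre of its underside, z up.
- lid_knob (a point): loose lid, 250 g: aluminium disc 180 mm across, 4 mm thick, with a round black knob at its centre, 24 mm across, 36 mm tall. A tapered plug 8 mm deep under it (146 to 132 mm across) enters the pot with 7 mm to spare all round. This point: on the axis, 24 mm above the disc's top, 36 mm above the plug's foot; so 108 mm above the desk when seated, 40 mm when on the cork mat. z is the lid's up.
- mat_top (a point): centre of the top face of the round cork mat, 190 mm across, 4 mm thick, fixed to the desk: the place for the lid while the pot is open.
- box: the dryer's switch box, fixed to the desk, 140 mm (x) by 120 mm (y), top 50 mm above the desk. Origin at the centre of its underside; its x axis points from the guard's knob edge to the hinge edge, y to the left seen along x, z up.
- guard (a joint): angle of the guard flap over the switch: 0 closed, grows as the knob end lifts, stop at 2.3 (1.57 is upright, beyond that it leans back). It turns about the box's y axis through guard_hinge. A stiff hinge: it stays where it is left; about 1 N at the knob moves it.
- guard_knob (a point): centre of the black ball knob, 16 mm across, on a 6 mm stem out of the guard's front edge, 18 mm between ball and front lip. Closed: 104 mm along the box's -x from the hinge line and 4 mm below it, 76 mm above the desk, 12 mm ahead of the box's front face, nothing underneath. It turns with the flap, axes too.
- guard_hinge (a point): middle of the guard's hinge line, 22 mm along +x from the box's centre and 80 mm above the desk. The flap is a steel plate 78 mm long and 52 mm wide with a 14 mm lip down at both sides and front; two 10 mm posts at 29 mm either side carry the hinge.
- switch (a joint): angle of the toggle lever under the guard: 0 to 0.08 at the start is off (leaning to the box's -y), 0.9 is fully on (leaning to the box's +y). It stays where it is left (about 1 N at the tip moves it).
- switch_tip (a point): centre of the 10 mm ball at the end of the toggle lever; the lever is 26 mm long and pivots 50 mm above the desk, 23 mm along the box's -x from its centre, 45 mm from the hinge line. It swings along the box's y, 26 degrees either side of upright; the tip is about 24 to 26 mm above the box's top.
- oscillator: bystander: a brass oscillating cylinder standing among the valves, 34 mm square foot, 28 mm across, 56 mm tall plus a thin 20 mm rod on top. Origin at its underside.
- flywheel: bystander: steel flywheel lying flat, 100 mm across, 24 mm high at the hub.
- end_cap: bystander: green cast boiler end cap lying flat, 90 mm across, 27 mm high.
- gauge: bystander: brass pressure gauge lying on its back, 52 mm across, 16 mm high.
- oil: bystander: oil bottle, 48 mm across, 120 mm tall.
- driver: bystander: screwdriver, 180 mm long, lying on the desk.
There are look-alikes about, which are no part of the job. What is shaped like the box but green or turquoise is not meant.

How it is judged:
By the outcome, as a careful person would: the job done as asked, in the order asked, and still so for the second after the job is handed in, with the robot touching nothing.
Of valve1, valve2, valve3, valve4 only 2 to 4 are there at a start; the rules pass over those that are not, and their reading is None.
At some moment in a run one of valve1, valve2, valve3, valve4 may be knocked a few centimetres aside while the robot is not near it.
It also fails if it takes over 210 s, if anything falls off the work surface, if the arm or the gripper's body presses on something with over 40 N, if the wrist force passes 120 N, or if a joint passes its speed limit or range.

### The arm

A 6-joint arm with a two-finger parallel gripper is mounted at the origin on the work surface. World frame = base frame: x ahead of the robot, y to its left, z up, the work surface at z = 0. Lengths are in mm, angles in degrees, forces in N, time in s.
With the tool pointing down it reaches from about 300 to 850 mm from the base axis. Payload 4.2 kg.
Tool frame: the origin (TCP) lies at the very end of the fingers, on their centre line; the grasp point (between the pads) lies 19 mm behind it (hold_point_z is the z of the grasp point in the tool frame, in mm); z points along the fingers, y is the direction in which the jaws open and shut (so a half turn about z gives the same grasp; the last joint's range is limited). The gripper opens to 91 mm and grips with 3 to 60 N. Pads are 32 mm wide; open, the fingers measure 118 mm over their backs; the gripper's body (76 mm by 178 mm) begins 60 mm behind the grasp point.
Start: joints at [72.995, 18.312, 89.639, -0, 72.044, -1.146], TCP at [157.137, 553.128, 213.976] pointing down, gripper open.
Joint ranges: [-177.97, 177.97], [-48.28, 115.42], [12.27, 149.76], [-77.06, 257.06], [2.81, 150.46], [-146.56, 146.56]. Speed limits (degrees/s): [147.25, 147.25, 180, 180, 180, 180].

### API

Orientations are given as [roll, pitch, yaw] about the fixed x, y, z axes, in that order (R = Rz(yaw) Ry(pitch) Rx(roll)).
In Python, from workcell import state, grab_frame, job_done, hold_point_z gives the robot as it stands. The module is installed in compiled form; this text tells all that it offers.
- The arm moves only by the shell command python3 -m creep 'ROWS' [FORCE]. ROWS is JSON, a list of rows, each a list of 7 numbers: the closure, from 0 (fully open) to 1 (shut), then the shift along the tool's x, y, z in mm, then the turn, a rotation vector about the tool's x, y, z in degrees. A call has 1 to 5 rows; each row shifts and turns the commanded pose from where the row before left it, along the tool's axes as they then stand; what a row does not reach is not made up. A row lasts 1/8 s, in which the tool goes at most 62.5 mm and 10.7 degrees, less where a joint would pass 70% of its speed; a pose out of reach is approached as far as the arm can. A call is refused whole if a number of a shift passes 62.5 or a number of a turn 10.7, either way. A call with a gripper value outside its range is refused whole. The fingers move at their own pace and stop on an object; FORCE is the grip in N (left out, the last holds). Time passes only in rows, so rows that do not move let the fingers close. It gives the time, the measured TCP pose, the force and the opening at its end, in the units of the state.
- state(): the state, without advancing time (a new reading comes with each control period).
- grab_frame(name): name is "side" or "top"; returns a dict with "frame" (480x640x3 uint8, red, green, blue), "fx", "fy", "cx", "cy" (pixels), "view" (4x4, takes a point from world to camera coordinates). Camera axes: x right, y down, z forward; pixel columns grow to the right and rows downward; lengths in mm; the calibration is good to about 2 mm. A picture is of the moment at which its call begins. There is no depth.
- job_done(): hands the job in, once; it reports no verdict.
The state is a dict: "time_s": time; "qpos": joint angles; "qvel": joint speeds; "effort": joint torques, N m; "ee_pos": TCP position; "ee_rot": TCP orientation; "force": force on the tool from outside, world axes, zero at the start; "torque": the same for the moment, N m; "gripper_width": finger opening in mm.
Only numpy, scipy, OpenCV 4.12 (cv2) and the standard library are available. Lean on these libraries where they do the work, as an engineer would, in place of code of your own. Each camera call takes 0.05 s, during which the arm holds its last target.

## Working session

There is one attempt and no reset: what is moved stays moved. The work goes in short steps, Python scripts to look and compute and a shell command to move; the robot and the scene stay as the last step left them, time stands still between calls to the robot, and variables do not carry over. Pictures are saved under pics/ and viewed, and the job is handed in when it is done.

```bash
mkdir -p pics
python3 - <<'E'
from workcell import *
import cv2
print(state(), hold_point_z)
for n in ("side","top"):
    f=grab_frame(n); cv2.imwrite(f"pics/{n}0.png",f["frame"][:,:,::-1]); print(n,f["fx"],f["fy"],f["cx"],f["cy"],f["view"].tolist() if hasattr(f["view"],'tolist') else f["view"])
E
```

```text
{'time_s': 0.0, 'qpos': array([ 7.29937668e+01,  1.83508884e+01,  8.97053549e+01, -1.68411452e-03,
        7.20424752e+01, -1.14557537e+00]), 'qvel': array([ 0.10288066,  0.00994386, -0.03916532, -0.02116851, -0.06730715,
        0.05839258]), 'effort': array([-1.11856847e-03, -4.12460160e+01, -2.31977981e+01,  7.27209798e-02,
        4.55329497e-02, -1.28076204e-04]), 'ee_pos': array([157.00829147, 552.63864336, 213.13493601]), 'ee_rot': array([-1.79901269e+02, -3.72793355e-04,  1.64139863e+02]), 'force': array([-0.15502354, -0.73045406,  0.91014331]), 'torque': array([-0.00798895,  0.03136211,  0.03030006]), 'gripper_width': 91.19302746233713} -18.8
side 497.8167967395677 497.8167967395677 320.4958073605391 238.245226649081 [[0.8385300307370955, 0.5447474966419263, 0.010842160965432316, -405.3813030638153], [0.3223456334424616, -0.4799471983263477, -0.815931357051111, -139.48557719040545], [-0.43927289940608, 0.6876778691517156, -0.5780471158360121, 2064.0416389283832], [0.0, 0.0, 0.0, 1.0]]
top 555.8308724053331 555.8308724053331 312.95558624474154 244.12608660537205 [[-0.020208444729595283, -0.9997932974201595, -0.002231859165670902, -54.48322939998866], [-0.9747576098308416, 0.02019876475436832, -0.22235020121255306, 567.2471936414704], [0.22234932165058668, -0.0023178300460098473, -0.9749643105393151, 1495.7274801712967], [0.0, 0.0, 0.0, 1.0]]
```

View pics/side0.png

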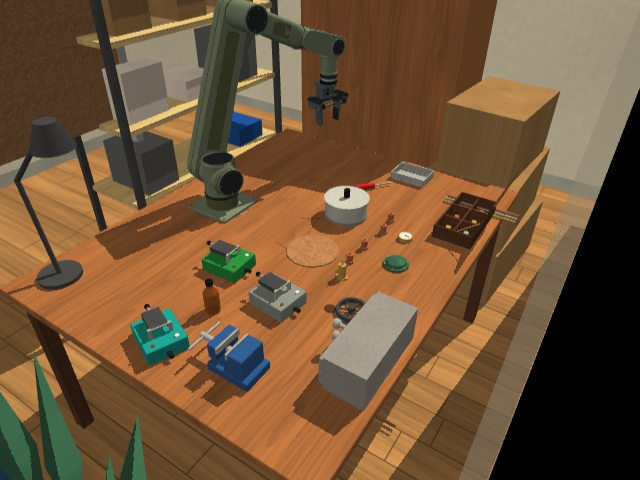

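View pics/top0.png

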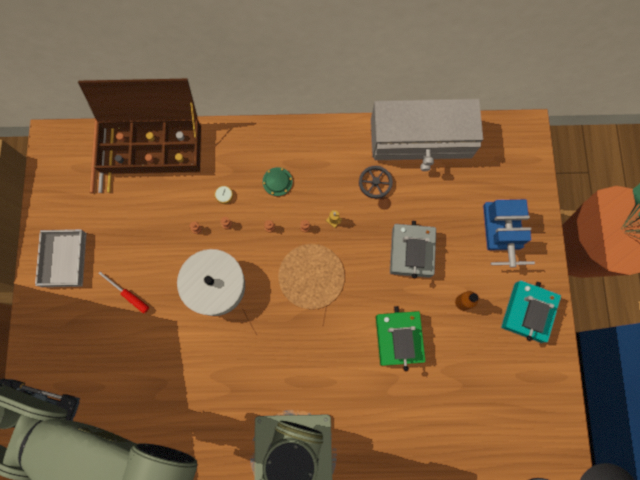

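The top view shows the pot and lid at (211,282), mat at (311,276) and the grey box at (413,250). Four copper valves sit at (196,229), (227,224), (270,228) and (307,228), with the oscillator at (334,218). The green and turquoise boxes are look-alikes. I'll zoom in next.

```bash
cat > h.py <<'E'
from workcell import *
import cv2, numpy as np
from scipy.spatial.transform import Rotation as R
def grab(n): return grab_frame(n)
def ray(f,u,v):
    V=np.array(f["view"]); Rm=V[:3,:3]; t=V[:3,3]
    d=Rm.T@np.array([(u-f["cx"])/f["fx"],(v-f["cy"])/f["fy"],1]); return -Rm.T@t, d
def plane(f,u,v,z):
    o,d=ray(f,u,v); return (o+d*(z-o[2])/d[2])
def proj(f,p):
    V=np.array(f["view"]); c=V[:3,:3]@np.array(p,float)+V[:3,3]
    return np.array([c[0]/c[2]*f["fx"]+f["cx"],c[1]/c[2]*f["fy"]+f["cy"]])
def tri(f1,uv1,f2,uv2):
    P=[]
    for f in (f1,f2):
        P.append(np.array([[f["fx"],0,f["cx"]],[0,f["fy"],f["cy"]],[0,0,1]])@np.array(f["view"])[:3])
    X=cv2.triangulatePoints(P[0],P[1],np.array(uv1,float).reshape(2,1),np.array(uv2,float).reshape(2,1)).ravel()
    return X[:3]/X[3]
def crop(f,x0,y0,x1,y1,s,name):
    im=cv2.resize(f["frame"][y0:y1,x0:x1,::-1],None,fx=s,fy=s,interpolation=cv2.INTER_CUBIC); cv2.imwrite("pics/"+name+".png",im)
def blobs(f,lo,hi,box,amin=4):
    x0,y0,x1,y1=box
    hsv=cv2.cvtColor(f["frame"][y0:y1,x0:x1],cv2.COLOR_RGB2HSV)
    m=cv2.inRange(hsv,np.array(lo),np.array(hi))
    n,_,st,ce=cv2.connectedComponentsWithStats(m)
    return [(int(st[i,4]),(st[i,:4]+[x0,y0,0,0]).tolist(),(ce[i]+[x0,y0]).round(1).tolist()) for i in range(1,n) if st[i,4]>=amin]
def go(target, rpy=None):
    """tool-frame shift from current measured pose to target; rotvec too"""
    s=state(); Rm=R.from_euler('xyz',s["ee_rot"],degrees=True)
    d=Rm.inv().apply(np.array(target)-s["ee_pos"])
    rv=None
    if rpy is not None: rv=(Rm.inv()*R.from_euler('xyz',rpy,degrees=True)).as_rotvec(degrees=True)
    return d.round(1), None if rv is None else rv.round(1)
E
python3 - <<'E'
from h import *
f=grab("top"); g=grab("side")
crop(f,170,170,450,340,2.8,"t1"); crop(g,230,170,420,340,4,"s1")
crop(f,375,210,455,290,7,"t2"); crop(g,240,260,315,325,8,"s2")
E
```

```text
(no output)
```

View pics/t1.png

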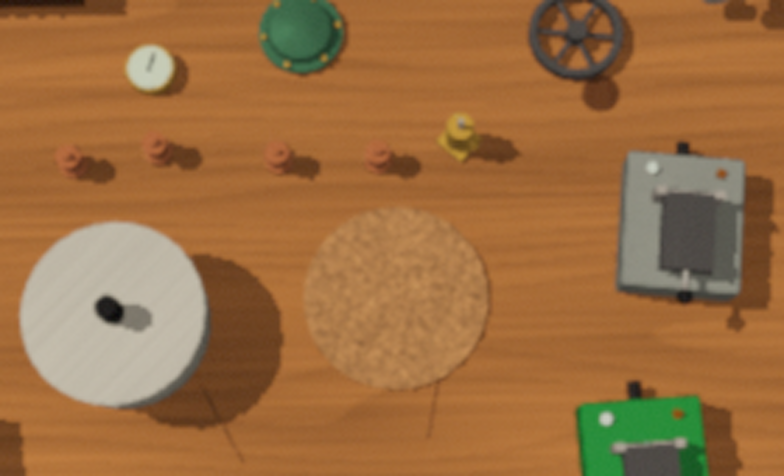

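View pics/s1.png

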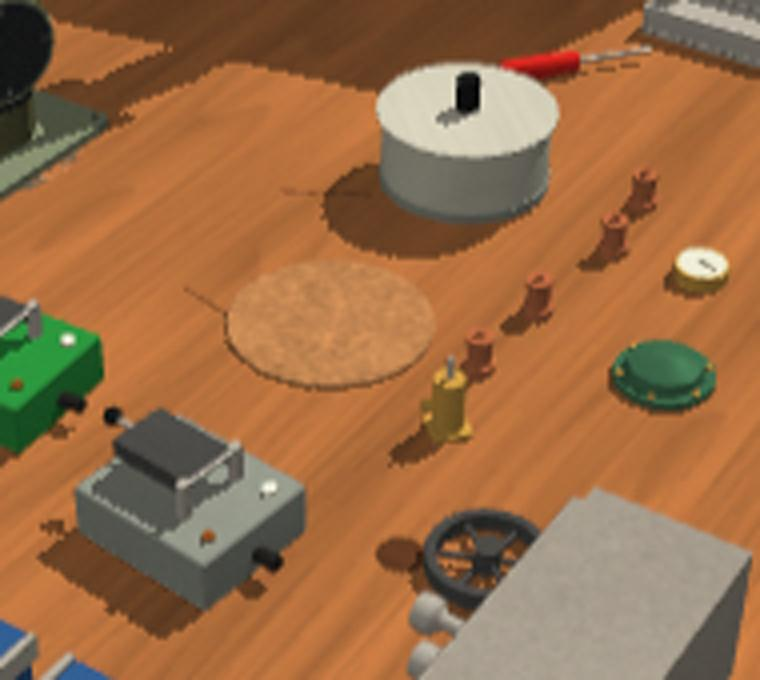

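View pics/t2.png

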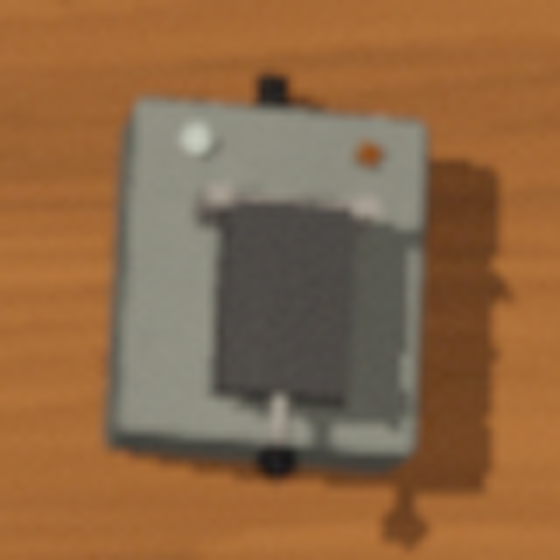

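View pics/s2.png

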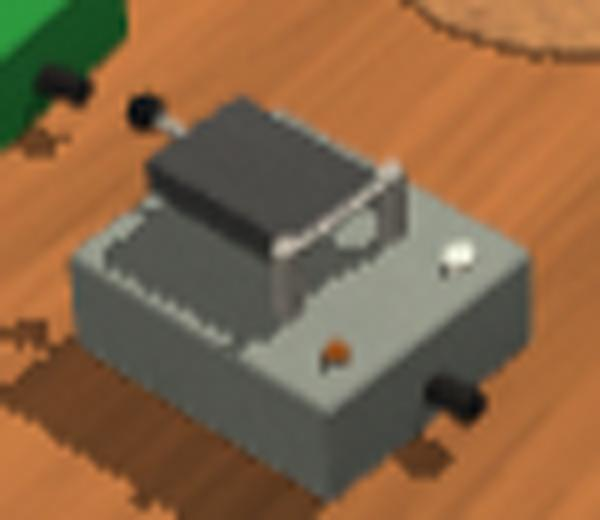

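Run:
```python
from h import *
f=grab("top"); g=grab("side")
T=[(195,225.4),(225.7,220.7),(269.6,223.6),(305,224.3)]; S=[(391.5,213.5),(383.7,224.3),(365.2,239.5),(350.2,253.5)]
for a,b in zip(T,S): print("valve",plane(f,*a,42).round(1),plane(g,*b,42).round(1),tri(f,a,g,b).round(1))
# lid: bright low-sat mask
for n,F,bx,z in (("top",f,(170,240,255,325),84),("side",g,(315,170,380,225),84)):
    x0,y0,x1,y1=bx
    hsv=cv2.cvtColor(F["frame"][y0:y1,x0:x1],cv2.COLOR_RGB2HSV)
    m=cv2.inRange(hsv,np.array([0,0,150]),np.array([180,60,255]))
    c=max(cv2.findContours(m,cv2.RETR_EXTERNAL,cv2.CHAIN_APPROX_NONE)[0],key=cv2.contourArea)
    c=cv2.convexHull(c); P=np.array([plane(F,u+x0,v+y0,z)[:2] for u,v in c[:,0]],np.float32)
    print(n,"lid minEnclosing",cv2.minEnclosingCircle(P))
# knob and black things
print("knob top",blobs(f,(0,0,0),(180,255,60),(195,265,230,300)),"side",blobs(g,(0,0,0),(180,255,60),(335,180,360,205)))
# mat mask by hand
L=[plane(f,170+x/2.8,170+y/2.8,4)[:2].round(1) for x,y in [(304,298),(489,298),(397,206),(397,390)]]
print("mat",L,np.mean(L[:2],0),np.mean(L[2:],0))
tb=lambda x,y:(375+x/7,210+y/7); sb=lambda x,y:(240+x/8,260+y/8)
for nm,p in dict(fl=(138,98),fr=(428,120),nr=(412,455),nl=(112,435)).items(): print("box top",nm,plane(f,*tb(*p),50).round(1))
for nm,p in dict(nr=(75,255),fr=(332,415),fl=(530,260)).items(): print("side box",nm,plane(g,*sb(*p),50).round(1))
print("gknob",plane(f,*tb(277,462),76),plane(g,*sb(147,112),76),tri(f,tb(277,462),g,sb(147,112)))
print("hinge",[plane(f,*tb(*p),82).round(1) for p in((218,198),(368,206))],[plane(g,*sb(*p),82).round(1) for p in((392,172),(282,247))])
```

```text
valve [633.1 271.2  42. ] [639.1 268.5  42. ] [635.5 272.9  37.8]
valve [645.2 183.3  42. ] [648.6 183.4  42. ] [646.7 184.2  40.4]
valve [634.   57.1  42. ] [638.3  57.3  42. ] [635.9  58.2  39.9]
valve [629.8 -44.5  42. ] [635.6 -45.6  42. ] [632.1 -43.4  38.6]
top lid minEnclosing ((463.2945556640625, 217.1160888671875), 89.86515045166016)
side lid minEnclosing ((462.202880859375, 217.1166534423828), 90.65934753417969)
knob top [(59, [205, 276, 9, 9], [208.9, 280.3])] side [(51, [344, 189, 6, 9], [346.5, 193.1])]
mat [array([486.4,  34.7]), array([ 482.4, -155.5]), array([581.4, -62.8]), array([389.9, -59.1])] [484.4 -60.4] [485.65 -60.95]
box top fl [ 623.2 -300.6   50. ]
box top fr [ 611.5 -418.1   50. ]
box top nr [ 473.7 -402.1   50. ]
box top nl [ 484.2 -282.8   50. ]
side box nr [ 479.6 -401.2   50. ]
side box fr [ 615.9 -417.3   50. ]
side box fl [ 628.3 -305.4   50. ]
gknob [ 467.68956648 -343.2313069    76.        ] [ 469.04942659 -341.16647156   76.        ] [ 468.41783612 -342.4590475    76.45859558]
hinge [array([ 573.1, -325.2,   82. ]), array([ 568.6, -384.4,   82. ])] [array([ 575.6, -322.6,   82. ]), array([ 566.7, -381.1,   82. ])]
```

```bash
python3 -m creep '[[0.45,0,0,0,0,0,10.5],[0.45,0,0,0,0,0,10.5],[0.45,0,0,0,0,0,10.5],[0.45,0,0,0,0,0,10.5]]' 30; python3 -m creep '[[0.45,0,0,0,0,0,10.5],[0.45,0,0,0,0,0,10.5],[0.45,0,0,0,0,0,10.5],[0.45,0,0,0,0,0,0.6],[0.45,0,0,0,0,0,0]]'; python3 -c "
from h import *
print(go([463,217,150],[180,0,90]))"
```

```text
time_s: 0.8
ee_pos: [157.1, 553.1, 213.9]
ee_rot: [-180.0, 0.0, 121.8]
force: [0.4, 0.7, -0.1]
gripper_width: 53.9
time_s: 1.42
ee_pos: [157.1, 553.1, 213.9]
ee_rot: [-180.0, -0.0, 90.2]
force: [0.3, 0.8, -0.3]
gripper_width: 50.4
(array([-337.1,  304.8,   63.9]), array([-0. , -0. ,  0.2]))
```

```bash
python3 -m creep '[[0.45,-42,38,0,0,0,0.2],[0.45,-42,38,0,0,0,0],[0.45,-42,38,0,0,0,0],[0.45,-42,38,0,0,0,0]]'; python3 -m creep '[[0.45,-42,38,0,0,0,0],[0.45,-42,38,20,0,0,0],[0.45,-42,38,20,0,0,0],[0.45,-42,38,24,0,0,0],[0.45,0,0,0,0,0,0]]';  python3 -c "
from h import *
print(go([463,217,92],[180,0,90]))"
```

```text
time_s: 1.92
ee_pos: [309.8, 383.5, 214.1]
ee_rot: [180.0, -0.0, 90.0]
force: [0.9, -0.2, 0.2]
gripper_width: 50.2
time_s: 2.55
ee_pos: [461.3, 213.4, 148.2]
ee_rot: [-179.8, 0.1, 89.6]
force: [-0.7, 0.1, 1.3]
gripper_width: 50.0
(array([ 3.7,  1.9, 56.2]), array([-0.2,  0.1, -0.4]))
```

```bash
python3 -m creep '[[0.45,0,0,0,0,0,0],[0.45,0,0,0,0,0,0]]'; python3 -c "
from h import *
print(go([463,217,92],[180,0,90]))
f=grab('top');g=grab('side');crop(f,170,230,260,330,6,'a1');crop(g,310,130,390,230,6,'a2')
cv2.imwrite('pics/a.png',np.hstack([cv2.resize(cv2.imread('pics/a1.png'),(400,450)),cv2.resize(cv2.imread('pics/a2.png'),(400,450))]))"
```

```text
time_s: 2.8
ee_pos: [460.0, 217.7, 150.7]
ee_rot: [179.9, -0.1, 90.0]
force: [-0.3, 1.2, -0.1]
gripper_width: 50.1
(array([-0.7,  3. , 58.7]), array([ 0.1, -0.1, -0. ]))
```

View pics/a.png

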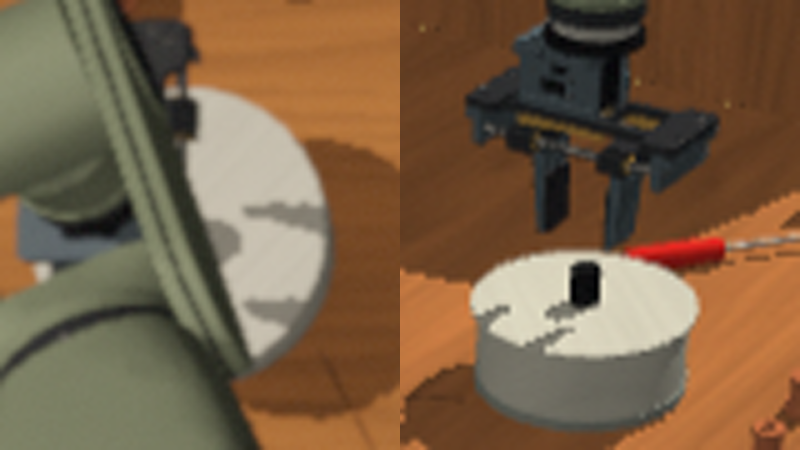

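The gripper is above the knob, which sits between the two fingers in the side view. Next I descend and grip.

```bash
python3 -m creep '[[0.45,0,3,20,0,0,0],[0.45,0,0,20,0,0,0],[0.45,0,0,17,0,0,0],[0.45,0,0,0,0,0,0],[0.45,0,0,0,0,0,0]]'; python3 -m creep '[[0.7,0,0,0,0,0,0],[0.8,0,0,0,0,0,0],[0.9,0,0,0,0,0,0],[0.9,0,0,0,0,0,0],[0.9,0,0,0,0,0,0]]' 30
```

```text
time_s: 3.52
ee_pos: [463.7, 217.1, 93.8]
ee_rot: [179.9, -0.0, 89.9]
force: [-0.4, -0.1, 0.6]
gripper_width: 50.4
time_s: 4.15
ee_pos: [463.3, 216.4, 93.3]
ee_rot: [-180.0, -0.0, 89.8]
force: [-2.0, 0.3, 4.1]
gripper_width: 23.2
```

```bash
python3 -m creep '[[0.9,0,0,0,0,0,0],[0.9,0,0,-10,0,0,0],[0.9,0,0,-20,0,0,0],[0.9,0,0,-30,0,0,0],[0.9,0,0,0,0,0,0]]' 30;  python3 -c "
from h import *
print(go([485,-60.5,24],[180,0,90]))
f=grab('top');g=grab('side');crop(g,310,130,390,230,6,'b1')"
```

```text
time_s: 4.78
ee_pos: [465.0, 217.0, 154.7]
ee_rot: [179.7, -0.1, 89.8]
force: [-1.1, -0.1, -2.2]
gripper_width: 23.3
(array([-277.7,   20.1,  130.3]), array([ 0.3, -0.1, -0.2]))
```

View pics/b1.png

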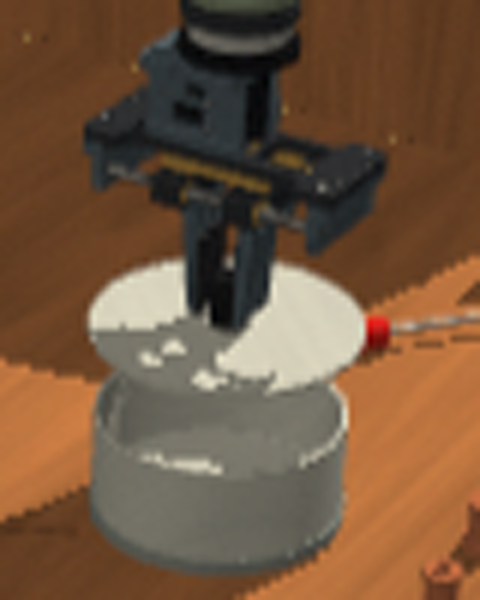

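The lid is lifted level and the pot is open. Next I carry it to the mat, where the TCP should end at about z = 25.5.

```bash
python3 -m creep '[[0.9,-30,2,0,0,0,0],[0.9,-45,3,0,0,0,0],[0.9,-45,3,0,0,0,0],[0.9,-45,3,0,0,0,0],[0.9,-45,3,0,0,0,0]]'; python3 -m creep '[[0.9,-40,3,0,0,0,0],[0.9,-28,3,20,0,0,0],[0.9,0,0,30,0,0,0],[0.9,0,0,20,0,0,0],[0.9,0,0,0,0,0,0]]'; python3 -m creep '[[0.9,0,0,0,0,0,0],[0.9,0,0,0,0,0,0]]';  python3 -c "
from h import *
print(go([485,-60.5,25.5],[180,0,90]))"
```

```text
time_s: 5.5
ee_pos: [475.7, 4.9, 151.3]
ee_rot: [-179.8, -0.0, 89.9]
force: [-0.0, 0.3, -2.7]
gripper_width: 23.7
time_s: 6.12
ee_pos: [480.2, -61.4, 80.3]
ee_rot: [-179.6, -0.1, 89.8]
force: [-0.8, 1.0, -1.9]
gripper_width: 23.1
time_s: 6.38
ee_pos: [483.2, -61.6, 83.7]
ee_rot: [179.9, 0.0, 89.9]
force: [-0.3, 0.8, -1.8]
gripper_width: 23.0
(array([ 1.1,  1.7, 58.2]), array([ 0.1,  0. , -0.1]))
```

```bash
python3 -m creep '[[0.9,1,2,20,0,0,0],[0.9,0,0,20,0,0,0],[0.9,0,0,12,0,0,0],[0.9,0,0,3,0,0,0],[0.9,0,0,0,0,0,0]]'; python3 -m creep '[[0.9,0,0,2,0,0,0],[0.9,0,0,1,0,0,0],[0.9,0,0,0,0,0,0]]'
```

```text
time_s: 7.0
ee_pos: [485.0, -60.7, 28.3]
ee_rot: [179.9, 0.0, 89.8]
force: [0.6, -1.1, -3.0]
gripper_width: 23.4
time_s: 7.38
ee_pos: [484.9, -60.7, 25.3]
ee_rot: [179.9, 0.0, 89.8]
force: [0.5, 0.2, -0.5]
gripper_width: 23.3
```

```bash
python3 -m creep '[[0.9,0,0,0.5,0,0,0],[0.45,0,0,0,0,0,0],[0.45,0,0,0,0,0,0],[0.45,0,0,0,0,0,0],[0.45,0,0,0,0,0,0]]'; python3 -m creep '[[0.45,0,0,-30,0,0,0],[0.45,0,0,-50,0,0,0],[0.45,0,0,-50,0,0,0],[0.45,0,0,0,0,0,0],[0.45,0,0,0,0,0,0]]'; python3 -c "
from h import *
print(go([632.5,-45,90],[180,0,90]))
f=grab('top');g=grab('side');crop(f,170,170,450,340,2.8,'c1');crop(g,270,170,420,300,5,'c2')"
```

```text
time_s: 8.0
ee_pos: [484.6, -60.6, 24.4]
ee_rot: [-180.0, -0.0, 89.8]
force: [-0.2, 0.2, -0.7]
gripper_width: 50.5
time_s: 8.62
ee_pos: [483.9, -60.6, 153.8]
ee_rot: [-179.9, -0.0, 89.8]
force: [-0.6, 0.1, -0.8]
gripper_width: 49.7
(array([ 15.9, 148.6,  63.7]), array([-0.1, -0. , -0.2]))
```

View pics/c1.png

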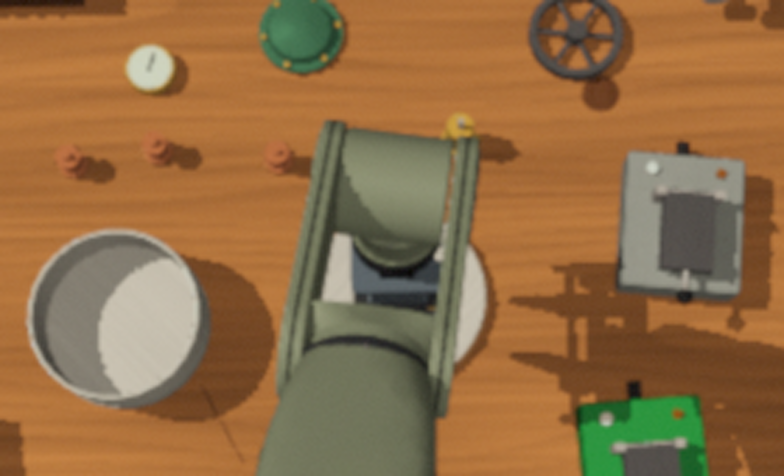

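View pics/c2.png

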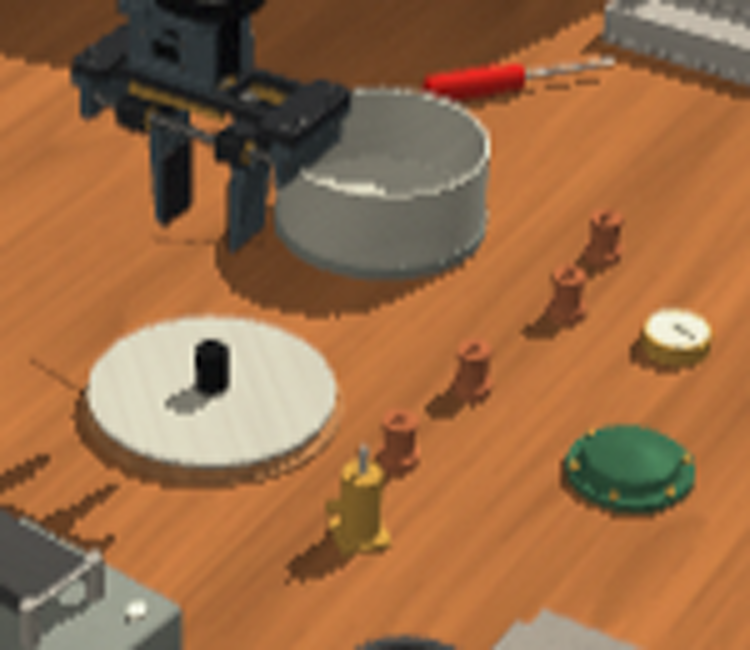

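```bash
python3 -m creep '[[0.45,5,50,0,0,0,0],[0.45,5,50,20,0,0,0],[0.45,5,48,30,0,0,0],[0.45,0,0,14,0,0,0],[0.45,0,0,0,0,0,0]]'; python3 -m creep '[[0.45,0,0,0,0,0,0],[0.45,0,0,0,0,0,0]]'; python3 -c "
from h import *
print(go([632.5,-45,13],[180,0,90]))"
```

```text
time_s: 9.35
ee_pos: [630.2, -45.9, 87.6]
ee_rot: [-179.6, -0.0, 89.8]
force: [0.3, 0.3, 1.0]
gripper_width: 50.2
time_s: 9.6
ee_pos: [632.4, -46.3, 91.9]
ee_rot: [179.9, 0.0, 89.8]
force: [-0.6, 0.4, -0.3]
gripper_width: 50.2
(array([ 1.3, -0.1, 78.9]), array([ 0.1,  0. , -0.2]))
```

```bash
python3 -m creep '[[0.45,1,0,30,0,0,0],[0.45,0,0,30,0,0,0],[0.45,0,0,18,0,0,0],[0.45,0,0,0,0,0,0],[0.45,0,0,0,0,0,0]]'; python3 -m creep '[[0.7,0,0,0,0,0,0],[0.8,0,0,0,0,0,0],[0.9,0,0,0,0,0,0],[0.9,0,0,0,0,0,0]]' 20;  python3 -m creep '[[0.9,0,0,-10,0,0,0],[0.9,0,0,-30,0,0,0],[0.9,0,0,-50,0,0,0],[0.9,0,0,-40,0,0,0],[0.9,0,0,0,0,0,0]]'; python3 -c "
from h import *
print(go([440,217,110],[180,0,90]))
g=grab('side');crop(g,270,150,420,280,5,'d2')"
```

```text
time_s: 10.22
ee_pos: [633.5, -45.2, 13.7]
ee_rot: [179.9, 0.0, 89.8]
force: [0.3, 0.7, 1.5]
gripper_width: 50.2
time_s: 10.72
ee_pos: [632.8, -45.1, 12.9]
ee_rot: [180.0, -0.0, 89.8]
force: [-1.9, 0.2, 2.3]
gripper_width: 24.7
time_s: 11.35
ee_pos: [634.9, -45.2, 146.8]
ee_rot: [179.5, 0.0, 89.8]
force: [-0.7, 0.3, -0.8]
gripper_width: 24.5
(array([ 261.7, -196. ,   35. ]), array([ 0.5,  0. , -0.2]))
```

View pics/d2.png

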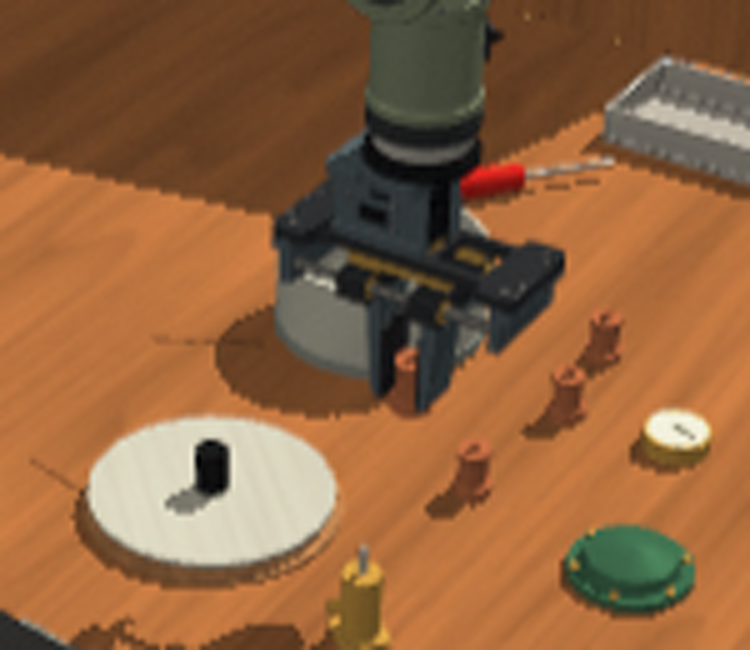

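```bash
python3 -m creep '[[0.9,40,-33,0,0,0,0],[0.9,40,-33,0,0,0,0],[0.9,40,-33,0,0,0,0],[0.9,40,-33,0,0,0,0],[0.9,40,-33,0,0,0,0]]'; python3 -m creep '[[0.9,30,-34,10,0,0,0],[0.9,0,0,0,0,0,0],[0.9,0,0,0,0,0,0],[0.9,0,0,0,0,0,0]]'; python3 -c "
from h import *
print(go([435,185,31],[180,0,90]))
g=grab('side');crop(g,270,150,420,280,5,'d3')"
```

```text
time_s: 12.02
ee_pos: [465.8, 156.1, 140.8]
ee_rot: [-179.8, 0.0, 89.8]
force: [0.6, -0.3, -1.2]
gripper_width: 24.8
time_s: 12.52
ee_pos: [435.0, 184.9, 132.2]
ee_rot: [-180.0, 0.0, 89.8]
force: [0.7, 0.1, -1.0]
gripper_width: 24.8
(array([ 1.000e-01, -0.000e+00,  1.012e+02]), array([-0. ,  0. , -0.2]))
```

View pics/d3.png

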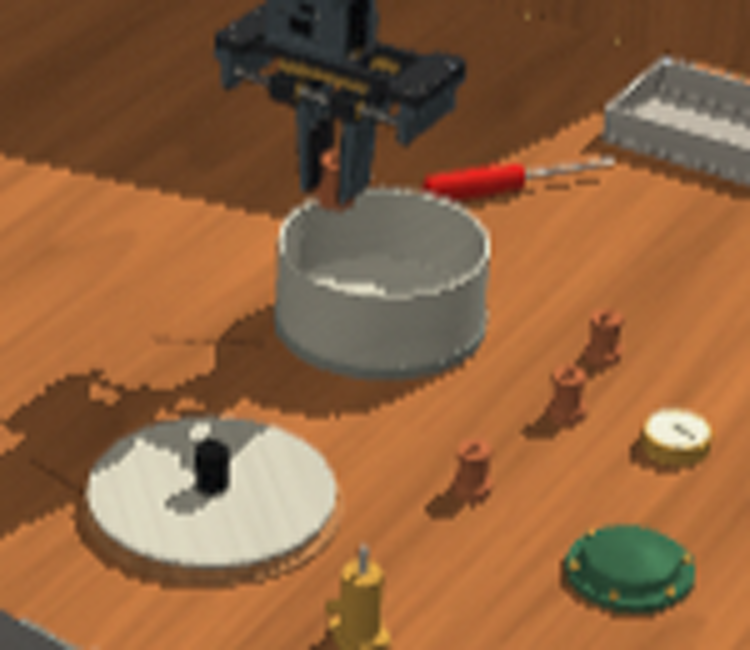

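```bash
python3 -m creep '[[0.9,0,0,30,0,0,0],[0.9,0,0,30,0,0,0],[0.9,0,0,28,0,0,0],[0.9,0,0,11,0,0,0],[0.9,0,0,0,0,0,0]]'; python3 -m creep '[[0.9,0,0,0,0,0,0],[0.57,0,0,0,0,0,0],[0.57,0,0,0,0,0,0],[0.57,0,0,0,0,0,0]]';  python3 -m creep '[[0.57,0,0,-15,0,0,0],[0.57,0,0,-40,0,0,0],[0.57,0,0,-50,0,0,0],[0.45,0,0,0,0,0,0],[0.45,0,0,0,0,0,0]]'; python3 -c "
from h import *
print(go([636,57,90],[180,0,90]))
g=grab('side');crop(g,270,150,420,280,5,'d4')"
```

```text
time_s: 13.2
ee_pos: [434.5, 185.1, 33.2]
ee_rot: [-180.0, 0.0, 89.8]
force: [-0.0, -0.2, -0.5]
gripper_width: 24.6
time_s: 13.7
ee_pos: [434.5, 185.6, 33.8]
ee_rot: [180.0, -0.0, 89.8]
force: [0.3, 0.7, 0.0]
gripper_width: 39.1
time_s: 14.32
ee_pos: [433.7, 185.3, 138.1]
ee_rot: [-180.0, 0.0, 89.8]
force: [-0.5, 0.4, -0.4]
gripper_width: 49.9
(array([-127.8,  202.6,   48. ]), array([-0. ,  0. , -0.2]))
```

View pics/d4.png

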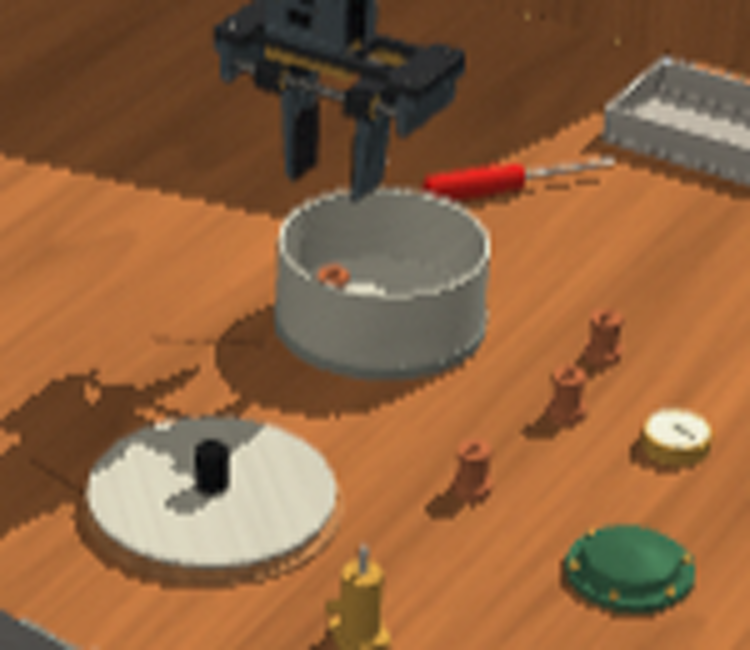

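Valve 4 stands in the pot and the others are unmoved. Valve 3 is next.

```bash
python3 -m creep '[[0.45,-32,50,0,0,0,0],[0.45,-32,50,0,0,0,0],[0.45,-32,50,0,0,0,0],[0.45,-32,52,20,0,0,0],[0.45,0,0,30,0,0,0]]'; python3 -m creep '[[0.45,0,0,0,0,0,0],[0.45,0,0,0,0,0,0],[0.45,0,0,0,0,0,0]]'; python3 -c "
from h import *
print(go([636,57,13],[180,0,90]))
g=grab('side');crop(g,270,150,420,280,5,'e1')"
```

```text
time_s: 15.0
ee_pos: [637.7, 55.2, 86.6]
ee_rot: [179.9, 0.0, 89.6]
force: [-0.6, 0.5, -0.2]
gripper_width: 49.8
time_s: 15.38
ee_pos: [634.8, 58.4, 90.3]
ee_rot: [179.9, -0.0, 89.9]
force: [0.2, 0.1, -0.1]
gripper_width: 49.9
(array([-1.4,  1.1, 77.3]), array([ 0.1, -0. , -0.1]))
```

View pics/e1.png

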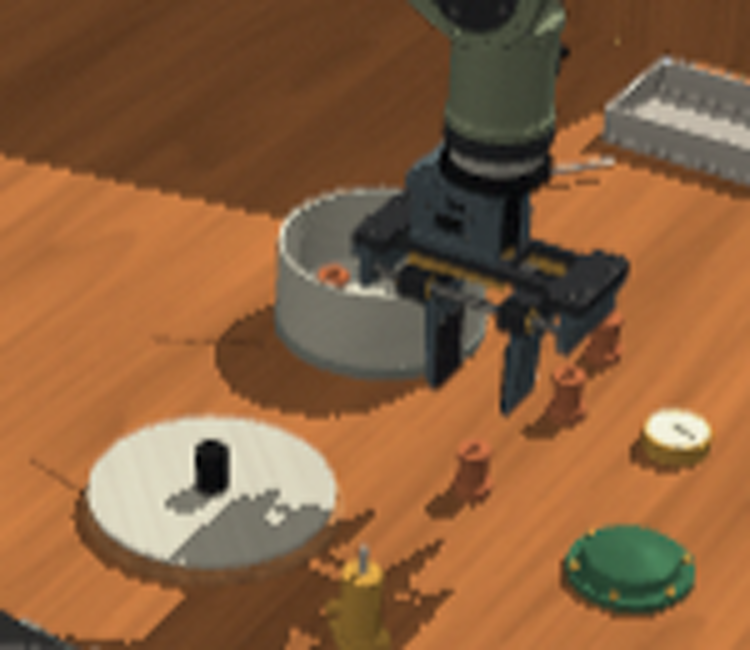

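```bash
python3 -m creep '[[0.45,-1,1,30,0,0,0],[0.45,0,0,30,0,0,0],[0.45,0,0,17,0,0,0],[0.45,0,0,0,0,0,0],[0.45,0,0,0,0,0,0]]'; python3 -m creep '[[0.7,0,0,0,0,0,0],[0.8,0,0,0,0,0,0],[0.9,0,0,0,0,0,0],[0.9,0,0,0,0,0,0]]' 20;  python3 -m creep '[[0.9,0,0,-10,0,0,0],[0.9,0,0,-30,0,0,0],[0.9,0,0,-50,0,0,0],[0.9,0,0,-40,0,0,0],[0.9,0,0,0,0,0,0]]'; python3 -c "
from h import *
print(go([491,185,130],[180,0,90]))"
```

```text
time_s: 16.05
ee_pos: [636.5, 57.0, 13.3]
ee_rot: [179.9, -0.0, 89.8]
force: [0.2, 0.4, -0.3]
gripper_width: 50.1
time_s: 16.55
ee_pos: [635.5, 56.8, 12.4]
ee_rot: [180.0, -0.0, 89.8]
force: [-0.7, 0.0, 2.7]
gripper_width: 24.2
time_s: 17.18
ee_pos: [637.9, 57.0, 146.4]
ee_rot: [179.5, -0.0, 89.8]
force: [0.6, 0.1, -1.1]
gripper_width: 24.6
(array([ 127.6, -147.4,   15.2]), array([ 0.5, -0. , -0.2]))
```

```bash
python3 -m creep '[[0.9,32,-37,0,0,0,0],[0.9,32,-36,0,0,0,0],[0.9,32,-36,5,0,0,0],[0.9,32,-36,10,0,0,0],[0.9,0,0,0,0,0,0]]'; python3 -m creep '[[0.9,0,0,0,0,0,0],[0.9,0,0,0,0,0,0],[0.9,0,0,0,0,0,0]]'; python3 -c "
from h import *
print(go([491,185,33],[180,0,90]))
g=grab('side');crop(g,270,150,420,280,5,'e2')"
```

```text
time_s: 17.8
ee_pos: [486.9, 186.1, 125.2]
ee_rot: [-179.7, 0.1, 90.1]
force: [1.5, 0.3, -1.0]
gripper_width: 25.0
time_s: 18.18
ee_pos: [491.7, 184.6, 127.0]
ee_rot: [180.0, -0.0, 89.8]
force: [0.5, -0.1, -1.8]
gripper_width: 24.7
(array([ 0.4, -0.7, 94. ]), array([ 0. , -0. , -0.2]))
```

View pics/e2.png

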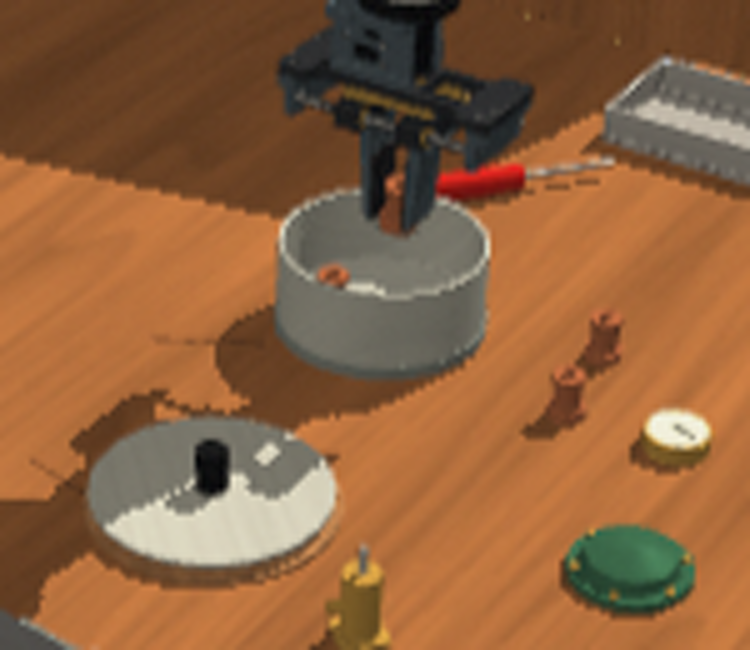

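```bash
python3 -m creep '[[0.9,0,0,30,0,0,0],[0.9,0,0,30,0,0,0],[0.9,0,0,24,0,0,0],[0.9,0,0,11,0,0,0],[0.9,0,0,0,0,0,0]]'; python3 -m creep '[[0.9,0,0,0,0,0,0],[0.57,0,0,0,0,0,0],[0.57,0,0,0,0,0,0],[0.57,0,0,0,0,0,0]]';  python3 -m creep '[[0.57,0,0,-15,0,0,0],[0.57,0,0,-40,0,0,0],[0.57,0,0,-50,0,0,0],[0.45,0,0,0,0,0,0],[0.45,0,0,0,0,0,0]]'; python3 -c "
from h import *
print(go([647,183.5,90],[180,0,90]))
g=grab('side');crop(g,270,150,420,280,5,'e4')"
```

```text
time_s: 18.85
ee_pos: [490.8, 185.0, 31.6]
ee_rot: [-179.9, 0.0, 89.8]
force: [0.2, -0.3, -1.5]
gripper_width: 24.6
time_s: 19.35
ee_pos: [491.1, 185.3, 32.4]
ee_rot: [180.0, -0.0, 89.8]
force: [-0.1, -0.3, 0.8]
gripper_width: 39.0
time_s: 19.98
ee_pos: [490.5, 185.1, 137.3]
ee_rot: [180.0, -0.0, 89.8]
force: [0.5, 0.2, -0.3]
gripper_width: 50.0
(array([ -1.2, 156.5,  47.3]), array([ 0. , -0. , -0.2]))
```

View pics/e4.png

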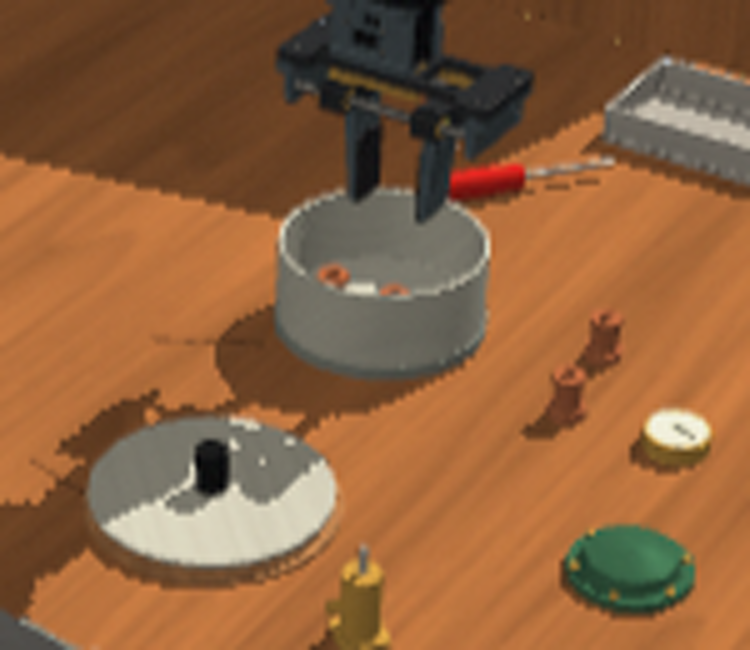

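```bash
python3 -c "
from h import *
f=grab('top');g=grab('side')
print(plane(f,170+151/2.8,170+68/2.8,16),plane(g,270+677/5,150+330/5,16))
for z in(10,16): print('edge near', plane(f,170+151/2.8,170+93/2.8,z))"
```

```text
[733.42066138 193.81857534  16.        ] [677.01691152 321.05415893  16.        ]
edge near [707.73956191 194.37321168  10.        ]
edge near [705.87781966 193.39434547  16.        ]
```

```bash
python3 -m creep '[[0.45,0,50,0,0,0,0],[0.45,0,50,0,0,0,0],[0.45,-2,56,20,0,0,0],[0.45,0,0,28,0,0,0],[0.45,0,0,0,0,0,0]]'; python3 -m creep '[[0.45,0,0,0,0,0,0],[0.45,0,0,0,0,0,0]]'; python3 -c "
from h import *
print(go([647,183.5,13],[180,0,90]))
g=grab('side');crop(g,270,150,420,280,5,'f1')"
```

```text
time_s: 20.75
ee_pos: [644.6, 182.0, 84.8]
ee_rot: [-179.5, 0.1, 89.8]
force: [-0.5, -1.6, 0.1]
gripper_width: 50.1
time_s: 21.0
ee_pos: [647.1, 183.1, 90.5]
ee_rot: [179.9, -0.0, 89.9]
force: [-0.2, -0.1, -1.2]
gripper_width: 50.4
(array([ 0.3, -0.3, 77.5]), array([ 0.1, -0. , -0.1]))
```

View pics/f1.png

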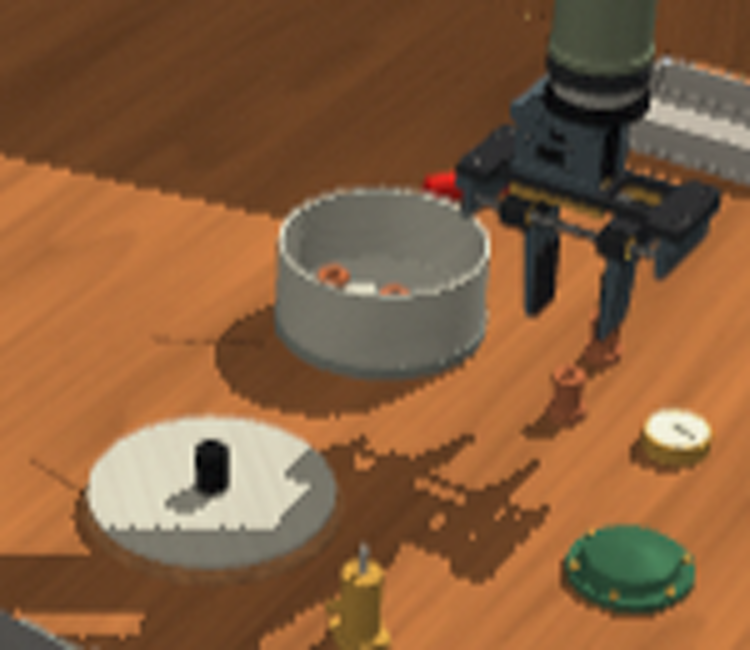

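```bash
python3 -m creep '[[0.45,0,0,30,0,0,0],[0.45,0,0,30,0,0,0],[0.45,0,0,17,0,0,0],[0.45,0,0,0,0,0,0],[0.45,0,0,0,0,0,0]]'; python3 -m creep '[[0.7,0,0,0,0,0,0],[0.8,0,0,0,0,0,0],[0.9,0,0,0,0,0,0],[0.9,0,0,0,0,0,0]]' 20;  python3 -m creep '[[0.9,0,0,-10,0,0,0],[0.9,0,0,-30,0,0,0],[0.9,0,0,-50,0,0,0],[0.9,0,0,-40,0,0,0],[0.9,0,0,0,0,0,0]]'; python3 -m creep '[[0.9,16,-53,0,0,0,0],[0.9,16,-53,0,0,0,0],[0.9,16,-53,5,0,0,0],[0.9,17,-53,10,0,0,0],[0.9,0,0,0,0,0,0]]'; python3 -m creep '[[0.9,0,0,0,0,0,0],[0.9,0,0,0,0,0,0],[0.9,0,0,0,0,0,0]]'; python3 -c "
from h import *
print(go([435,249,33],[180,0,90]))
g=grab('side');crop(g,270,150,420,280,5,'f2')"
```

```text
time_s: 21.68
ee_pos: [647.8, 183.1, 13.4]
ee_rot: [179.9, -0.0, 89.8]
force: [0.5, 0.7, 1.4]
gripper_width: 50.1
time_s: 22.18
ee_pos: [647.0, 182.9, 12.5]
ee_rot: [180.0, -0.0, 89.8]
force: [-1.0, -0.3, 2.8]
gripper_width: 24.7
time_s: 22.8
ee_pos: [649.1, 183.4, 146.5]
ee_rot: [179.5, -0.1, 89.8]
force: [0.2, 0.3, -0.4]
gripper_width: 24.7
time_s: 23.42
ee_pos: [429.6, 247.7, 124.9]
ee_rot: [-179.6, 0.2, 90.0]
force: [-0.3, -0.4, -0.8]
gripper_width: 24.5
time_s: 23.8
ee_pos: [436.0, 248.1, 126.9]
ee_rot: [180.0, -0.0, 89.8]
force: [0.2, -0.2, -1.3]
gripper_width: 24.9
(array([ 0.9, -1. , 93.9]), array([ 0. , -0. , -0.2]))
```

View pics/f2.png

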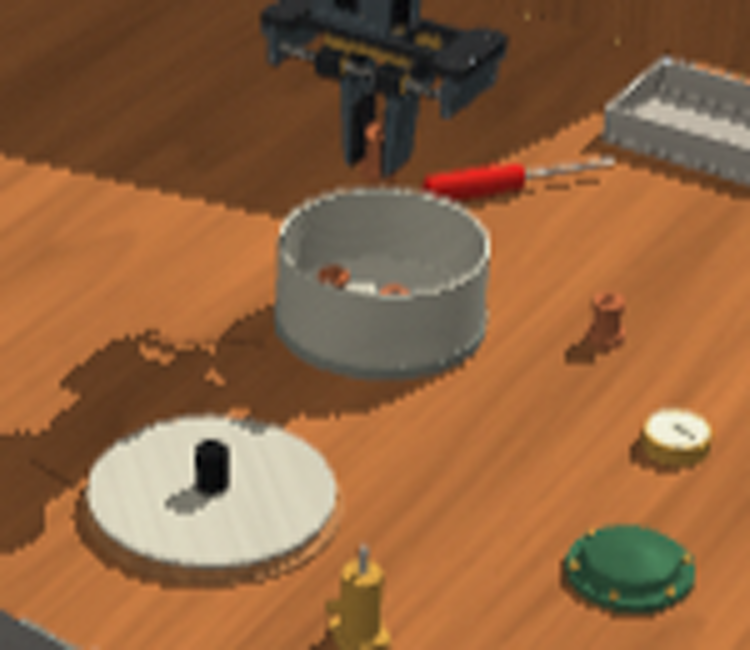

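The picture shows that valve 1 has been knocked: its stub moved from (606,318) to (608,300) in this crop. I'll set valve 2 down, then measure valve 1 again.

```bash
python3 -m creep '[[0.9,1,-1,30,0,0,0],[0.9,0,0,30,0,0,0],[0.9,0,0,24,0,0,0],[0.9,0,0,11,0,0,0],[0.9,0,0,0,0,0,0]]'; python3 -m creep '[[0.9,0,0,0,0,0,0],[0.57,0,0,0,0,0,0],[0.57,0,0,0,0,0,0],[0.57,0,0,0,0,0,0]]';  python3 -m creep '[[0.57,0,0,-15,0,0,0],[0.57,0,0,-40,0,0,0],[0.57,0,0,-50,0,0,0],[0.45,0,0,0,0,0,0],[0.45,0,0,0,0,0,0]]'; python3 -c "
from h import *
f=grab('top');g=grab('side');crop(g,350,160,420,240,7,'g1');crop(f,165,170,255,340,4,'g2')
a=cv2.imread('pics/g1.png');b=cv2.imread('pics/g2.png')
c=np.zeros((680,860,3),np.uint8);c[:a.shape[0],:a.shape[1]]=a;c[:b.shape[0],500:860]=b;cv2.imwrite('pics/g.png',c[:600,:800])"
```

```text
time_s: 24.48
ee_pos: [434.1, 249.2, 31.6]
ee_rot: [-179.9, 0.0, 89.8]
force: [0.4, 0.2, -0.8]
gripper_width: 24.3
time_s: 24.98
ee_pos: [434.2, 249.5, 32.4]
ee_rot: [180.0, -0.0, 89.8]
force: [-0.2, 0.4, 0.2]
gripper_width: 39.4
time_s: 25.6
ee_pos: [433.7, 249.2, 137.3]
ee_rot: [180.0, -0.0, 89.8]
force: [-0.3, 0.1, 0.5]
gripper_width: 50.1
```

View pics/g.png

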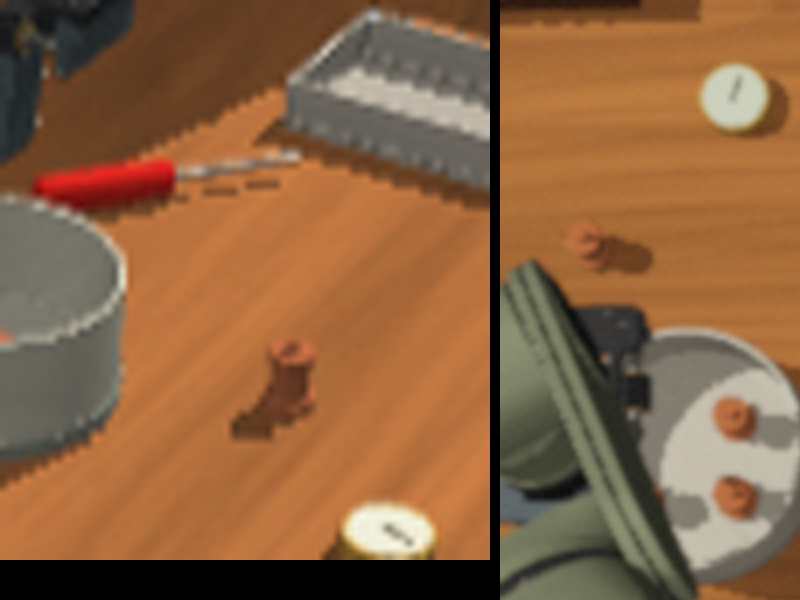

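```bash
python3 -c "
from h import *
f=grab('top');g=grab('side')
a=(185.75,228.25);b=(391.9,209.9)
p=plane(f,*a,42);q=plane(g,*b,42);print(p,q,tri(f,a,g,b)); print(go([*((p+q)/2)[:2],90],[180,0,90]))"
```

```text
[625.20150763 297.44229428  42.        ] [628.55077203 293.28375155  42.        ] [626.23588749 298.33706753  38.50838454]
(array([ 47. , 193.5,  45.4]), array([-0.1,  0.1, -0.2]))
```

```bash
python3 -m creep '[[0.45,12,49,0,0,0,0],[0.45,12,49,0,0,0,0],[0.45,12,48,0,0,0,0],[0.45,11,48,20,0,0,0],[0.45,0,0,26,0,0,0]]'; python3 -m creep '[[0.45,0,0,0,0,0,0],[0.45,0,0,0,0,0,0],[0.45,0,0,0,0,0,0]]'; python3 -c "
from h import *
print(go([627.2,295.8,13],[180,0,90]))
g=grab('side');crop(g,330,140,430,260,5,'i1');f=grab('top');crop(f,140,170,260,320,4,'i2')"
```

```text
time_s: 26.42
ee_pos: [631.4, 296.3, 88.8]
ee_rot: [179.9, -0.0, 89.8]
force: [-0.4, 0.4, -1.4]
gripper_width: 50.1
time_s: 26.8
ee_pos: [628.4, 296.2, 92.6]
ee_rot: [179.9, -0.1, 89.9]
force: [0.6, 0.2, -0.4]
gripper_width: 50.3
(array([-0.5, -1.4, 79.6]), array([ 0.1, -0.1, -0.1]))
```

View pics/i1.png

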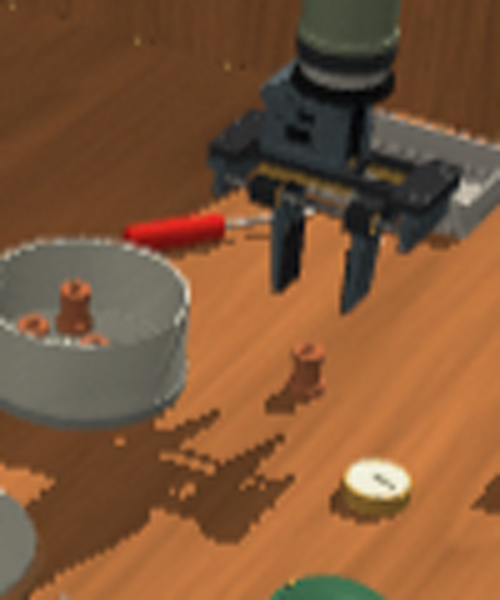

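Valves 2, 3 and 4 stand in the pot. Valve 1, the one that was knocked, sits below the fingers.

```bash
python3 -m creep '[[0.45,0,-1,30,0,0,0],[0.45,0,0,30,0,0,0],[0.45,0,0,19,0,0,0],[0.45,0,0,0,0,0,0],[0.45,0,0,0,0,0,0]]'; python3 -m creep '[[0.7,0,0,0,0,0,0],[0.8,0,0,0,0,0,0],[0.9,0,0,0,0,0,0],[0.9,0,0,0,0,0,0]]' 20;  python3 -m creep '[[0.9,0,0,-10,0,0,0],[0.9,0,0,-30,0,0,0],[0.9,0,0,-50,0,0,0],[0.9,0,0,-40,0,0,0],[0.9,0,0,0,0,0,0]]'; python3 -m creep '[[0.9,-12,-34,0,0,0,0],[0.9,-12,-34,0,0,0,0],[0.9,-12,-34,5,0,0,0],[0.9,-11,-34,10,0,0,0],[0.9,0,0,0,0,0,0]]'; python3 -m creep '[[0.9,0,0,0,0,0,0],[0.9,0,0,0,0,0,0],[0.9,0,0,0,0,0,0]]'; python3 -c "
from h import *
print(go([491,249,33],[180,0,90]))
g=grab('side');crop(g,270,150,420,280,5,'i3')"
```

```text
time_s: 27.52
ee_pos: [628.1, 296.3, 13.3]
ee_rot: [179.9, -0.1, 89.8]
force: [-0.5, -0.7, 0.7]
gripper_width: 50.2
time_s: 28.02
ee_pos: [627.1, 296.0, 12.4]
ee_rot: [180.0, -0.0, 89.8]
force: [-0.8, -1.2, 2.2]
gripper_width: 24.8
time_s: 28.65
ee_pos: [629.4, 296.8, 146.7]
ee_rot: [179.5, -0.2, 89.8]
force: [-0.1, 0.2, -1.3]
gripper_width: 24.5
time_s: 29.28
ee_pos: [487.0, 247.5, 124.9]
ee_rot: [-179.7, 0.2, 89.9]
force: [0.3, -0.6, -0.9]
gripper_width: 24.5
time_s: 29.65
ee_pos: [491.8, 249.4, 126.9]
ee_rot: [180.0, -0.0, 89.8]
force: [-0.0, 0.0, -0.4]
gripper_width: 24.7
(array([-0.5, -0.8, 93.9]), array([ 0. , -0. , -0.2]))
```

View pics/i3.png

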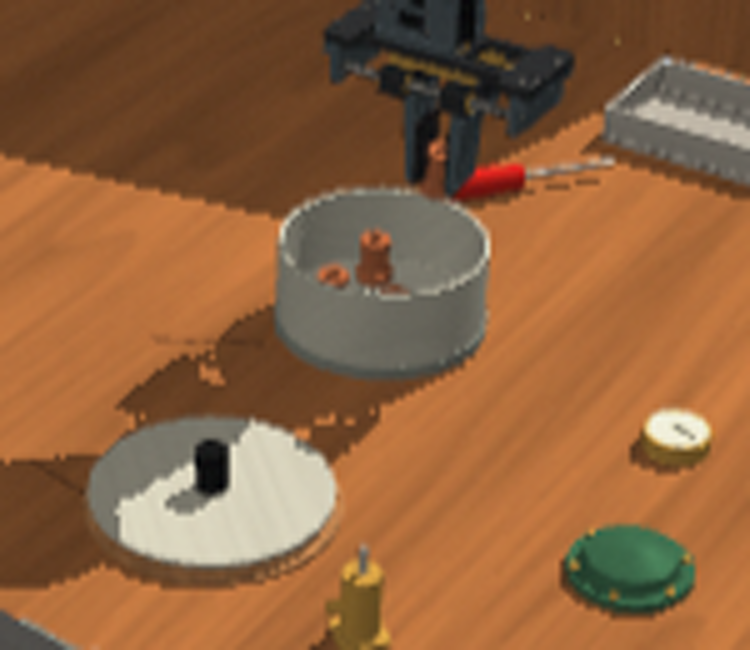

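```bash
python3 -m creep '[[0.9,-0.5,-1,30,0,0,0],[0.9,0,0,30,0,0,0],[0.9,0,0,24,0,0,0],[0.9,0,0,11,0,0,0],[0.9,0,0,0,0,0,0]]'; python3 -m creep '[[0.9,0,0,0,0,0,0],[0.57,0,0,0,0,0,0],[0.57,0,0,0,0,0,0],[0.57,0,0,0,0,0,0]]';  python3 -m creep '[[0.57,0,0,-15,0,0,0],[0.57,0,0,-40,0,0,0],[0.57,0,0,-50,0,0,0],[0.45,0,0,0,0,0,0],[0.45,-30,0,0,0,0,0]]';  python3 -m creep '[[0.45,-60,0,0,0,0,0],[0.45,-60,-2,0,0,0,0],[0.45,-60,-2,0,0,0,0],[0.45,-60,-2,0,0,0,0],[0.45,-40,0,0,0,0,0]]'; python3 -m creep '[[0.45,0,0,0,0,0,0],[0.45,0,0,0,0,0,0],[0.45,0,0,0,0,0,0]]'; python3 -c "
from h import *
print(go([485,-60.5,26],[180,0,90]))
g=grab('side');crop(g,270,150,420,280,5,'j1');f=grab('top');crop(f,170,170,350,340,4,'j2')
gr=cv2.cvtColor(f['frame'],cv2.COLOR_RGB2GRAY)[235:330,165:260]
for n,F,bx in (('top',f,(165,240,255,325)),('side',g,(318,180,375,235))):
    x0,y0,x1,y1=bx; hsv=cv2.cvtColor(F['frame'][y0:y1,x0:x1],cv2.COLOR_RGB2HSV)
    m=cv2.inRange(hsv,np.array([0,0,40]),np.array([180,70,255]))
    c=cv2.convexHull(max(cv2.findContours(m,cv2.RETR_EXTERNAL,cv2.CHAIN_APPROX_NONE)[0],key=cv2.contourArea))
    P=np.array([plane(F,u+x0,v+y0,80)[:2] for u,v in c[:,0]],np.float32)
    print(n,cv2.minEnclosingCircle(P), P.min(0),P.max(0))
"
```

```text
time_s: 30.32
ee_pos: [490.0, 248.7, 31.6]
ee_rot: [-179.9, 0.0, 89.8]
force: [-0.5, -0.2, -1.3]
gripper_width: 24.7
time_s: 30.82
ee_pos: [490.2, 248.8, 32.4]
ee_rot: [180.0, -0.0, 89.8]
force: [-0.3, -0.4, 0.4]
gripper_width: 39.4
time_s: 31.45
ee_pos: [490.2, 219.6, 137.8]
ee_rot: [179.9, -0.1, 90.0]
force: [0.5, -0.6, 0.5]
gripper_width: 50.2
time_s: 32.08
ee_pos: [482.2, -63.5, 136.8]
ee_rot: [-180.0, 0.0, 89.7]
force: [0.4, 0.6, 0.9]
gripper_width: 50.2
time_s: 32.45
ee_pos: [483.0, -60.2, 136.8]
ee_rot: [-180.0, -0.0, 89.9]
force: [-0.3, -0.3, 0.1]
gripper_width: 50.2
(array([ -0.4,   2. , 110.8]), array([-0. , -0. , -0.1]))
top ((458.1109619140625, 212.49440002441406), 90.66363525390625) [374.0341  124.48098] [546.04486 300.10358]
side ((467.3759765625, 154.38619995117188), 144.78790283203125) [348.9054     9.613561] [598.567  298.9905]
```

View pics/j1.png

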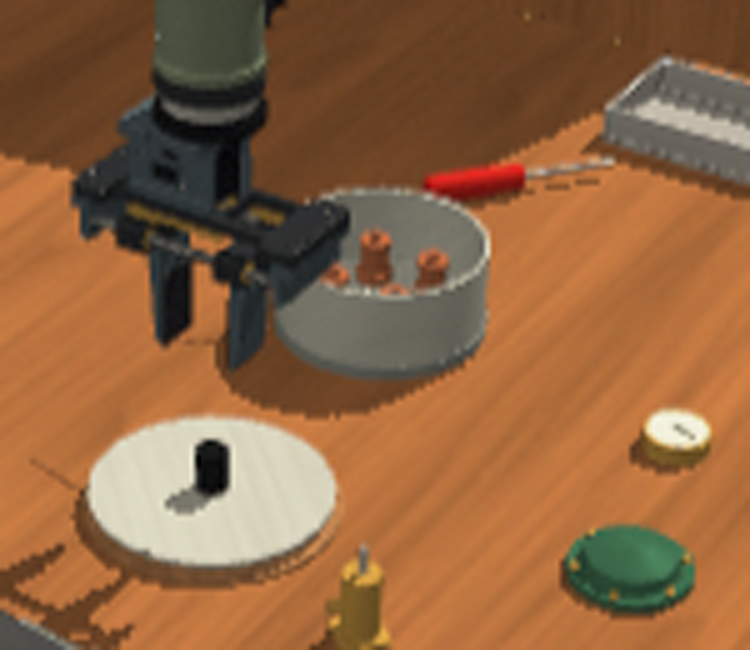

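View pics/j2.png

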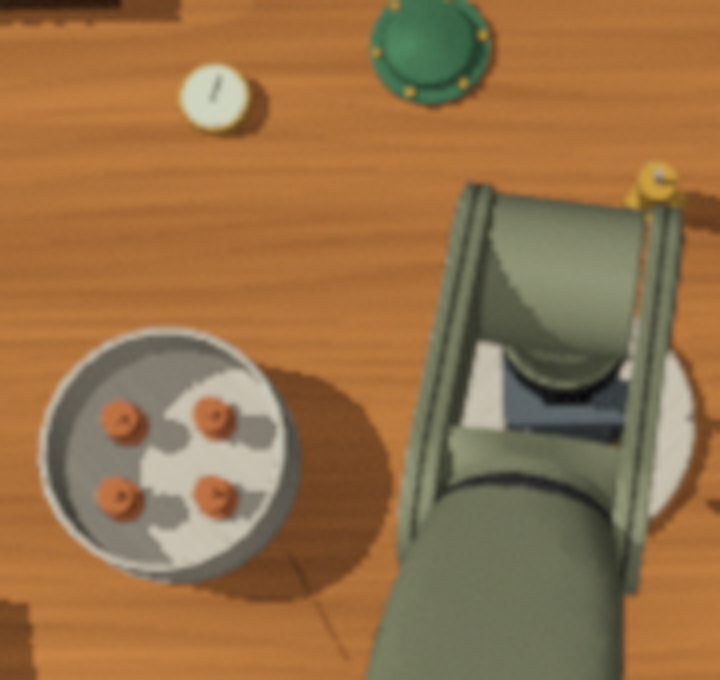

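All four valves stand in the pot. Estimates from the rim and the lid agree on a pot centre of about (462.5,217). I'll take the lid back.

```bash
python3 -m creep '[[0.45,0,2,40,0,0,0],[0.45,0,0,40,0,0,0],[0.45,0,0,25,0,0,0],[0.45,0,0,5,0,0,0],[0.45,0,0,0,0,0,0]]'; python3 -m creep '[[0.7,0,0,0,0,0,0],[0.8,0,0,0,0,0,0],[0.9,0,0,0,0,0,0],[0.9,0,0,0,0,0,0],[0.9,0,0,0,0,0,0]]' 30; python3 -m creep '[[0.9,0,0,-10,0,0,0],[0.9,0,0,-30,0,0,0],[0.9,0,0,-45,0,0,0],[0.9,0,0,-45,0,0,0],[0.9,0,0,0,0,0,0]]';  python3 -c "
from h import *
print(go([463.5,217,93],[180,0,90]))"
```

```text
time_s: 33.17
ee_pos: [485.6, -60.9, 27.4]
ee_rot: [180.0, -0.0, 89.9]
force: [-0.1, -0.5, 0.3]
gripper_width: 50.2
time_s: 33.8
ee_pos: [485.4, -61.3, 27.5]
ee_rot: [180.0, -0.0, 89.8]
force: [-1.3, -0.7, 6.1]
gripper_width: 22.9
time_s: 34.42
ee_pos: [487.4, -61.6, 160.4]
ee_rot: [179.5, 0.1, 89.8]
force: [-0.1, -1.3, -2.2]
gripper_width: 23.1
(array([278.6, -25.3,  66.9]), array([ 0.5,  0.1, -0.2]))
```

```bash
python3 -m creep '[[0.9,40,-4,0,0,0,0],[0.9,48,-4,0,0,0,0],[0.9,48,-4,0,0,0,0],[0.9,48,-4,0,0,0,0],[0.9,48,-4,0,0,0,0]]'; python3 -m creep '[[0.9,46,-2,10,0,0,0],[0.9,0,0,10,0,0,0],[0.9,0,0,0,0,0,0],[0.9,0,0,0,0,0,0],[0.9,0,0,0,0,0,0]]'; python3 -c "
from h import *
print(go([463.5,217,95],[180,0,90]))
g=grab('side');crop(g,300,150,400,250,6,'k1')"
```

```text
time_s: 35.05
ee_pos: [464.4, 171.9, 155.3]
ee_rot: [-179.8, 0.1, 89.8]
force: [0.2, -0.1, -2.9]
gripper_width: 23.0
time_s: 35.67
ee_pos: [464.2, 215.9, 137.3]
ee_rot: [180.0, -0.0, 89.8]
force: [-0.1, -0.2, -2.2]
gripper_width: 23.0
(array([ 1.1, -0.8, 42.3]), array([ 0. , -0. , -0.2]))
```

View pics/k1.png

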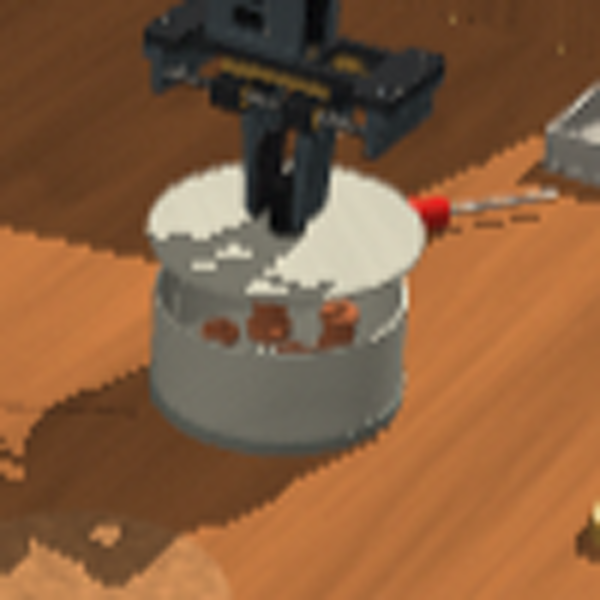

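The lid is level above the pot. I'll lower it gently.

```bash
python3 -m creep '[[0.9,1,-1,15,0,0,0],[0.9,0,0,13,0,0,0],[0.9,0,0,6,0,0,0],[0.9,0,0,4,0,0,0],[0.9,0,0,0,0,0,0]]'; python3 -m creep '[[0.9,0,0,2,0,0,0],[0.9,0,0,1,0,0,0],[0.9,0,0,0,0,0,0],[0.9,0,0,0,0,0,0]]'
```

```text
time_s: 36.35
ee_pos: [462.9, 217.8, 98.8]
ee_rot: [-180.0, 0.0, 89.8]
force: [0.6, 0.3, -2.8]
gripper_width: 23.2
time_s: 36.85
ee_pos: [463.0, 217.8, 96.1]
ee_rot: [180.0, -0.0, 89.8]
force: [-0.8, 0.0, -2.7]
gripper_width: 22.6
```

```bash
python3 -m creep '[[0.9,0,0,0.8,0,0,0],[0.9,0,0,0.8,0,0,0],[0.9,0,0,0,0,0,0]]'; python3 -m creep '[[0.45,0,0,0,0,0,0],[0.45,0,0,0,0,0,0],[0.45,0,0,0,0,0,0],[0.45,0,0,0,0,0,0]]'; python3 -m creep '[[0.45,0,0,-30,0,0,0],[0.45,0,0,-40,0,0,0],[0.45,0,0,0,0,0,0],[0.45,0,0,0,0,0,0]]'; python3 -c "
from h import *
g=grab('side');crop(g,300,150,400,250,6,'l1')"
```

```text
time_s: 37.22
ee_pos: [463.1, 217.9, 95.5]
ee_rot: [180.0, -0.0, 89.8]
force: [-3.0, -1.1, 6.5]
gripper_width: 23.0
time_s: 37.72
ee_pos: [462.9, 217.8, 94.3]
ee_rot: [-180.0, -0.0, 89.8]
force: [1.1, -0.7, -0.1]
gripper_width: 50.1
time_s: 38.22
ee_pos: [462.5, 217.6, 163.8]
ee_rot: [-179.9, 0.0, 89.8]
force: [0.4, 0.1, -0.6]
gripper_width: 50.4
```

View pics/l1.png

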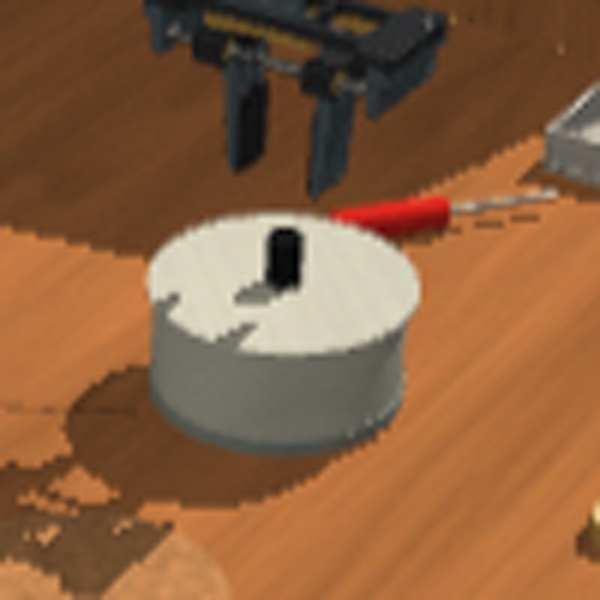

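The lid is fully seated: contact came at the predicted height and it looks flush. Next is the guard. I'll raise and rotate the tool so its x axis lines up with the box's x axis (yaw -6.5).

```bash
python3 -m creep '[[0.45,0,0,-30,0,0,10.6],[0.45,0,0,0,0,0,10.6],[0.45,0,0,0,0,0,10.6],[0.45,0,0,0,0,0,10.6],[0.45,0,0,0,0,0,10.6]]'; python3 -m creep '[[0.45,0,0,0,0,0,10.6],[0.45,0,0,0,0,0,10.6],[0.45,0,0,0,0,0,10.6],[0.45,0,0,0,0,0,10.6],[0.45,0,0,0,0,0,0.9]]'; python3 -m creep '[[0.45,0,0,0,0,0,0]]'; python3 -c "
from h import *
f=grab('top');g=grab('side')
# refine box yaw: grey-box corners re-measure; guard knob in clear view
crop(f,380,210,450,290,7,'m1')
print(go([469,-342.7,110],[180,0,-6.5]))
print('black',blobs(f,(0,0,0),(180,255,45),(385,265,440,290)),blobs(g,(0,0,0),(180,255,45),(250,265,268,285)))"
```

```text
time_s: 38.9
ee_pos: [462.2, 217.4, 192.8]
ee_rot: [-180.0, 0.2, 36.5]
force: [0.4, -0.1, 0.0]
gripper_width: 49.9
time_s: 39.52
ee_pos: [462.3, 217.5, 193.1]
ee_rot: [179.9, 0.1, -6.4]
force: [-0.1, -0.1, 0.4]
gripper_width: 50.1
time_s: 39.65
ee_pos: [462.6, 217.6, 193.6]
ee_rot: [180.0, 0.1, -6.3]
force: [0.3, 0.5, -0.2]
gripper_width: 50.4
(array([ 68.4, 556.2,  84.1]), array([0. , 0. , 0.1]))
black [(13, [412, 274, 5, 4], [414.2, 275.2])] [(12, [256, 272, 4, 4], [257.5, 273.3]), (11, [259, 281, 6, 4], [261.1, 282.9])]
```

```bash
python3 -m creep '[[0.45,6,35,0,0,0,0.1],[0.45,6,50,0,0,0,0],[0.45,6,50,0,0,0,0],[0.45,6,50,0,0,0,0],[0.45,6,50,0,0,0,0]]'; python3 -m creep '[[0.45,6,50,0,0,0,0],[0.45,6,50,0,0,0,0],[0.45,6,50,0,0,0,0],[0.45,6,50,0,0,0,0],[0.45,6,50,0,0,0,0]]'; python3 -m creep '[[0.45,6,50,0,0,0,0],[0.45,2,21,30,0,0,0],[0.45,0,0,40,0,0,0],[0.45,0,0,0,0,0,0],[0.45,0,0,0,0,0,0]]'; python3 -m creep '[[0.45,0,0,0,0,0,0],[0.45,0,0,0,0,0,0]]'; python3 -c "
from h import *
print(go([467,-342.5,66],[180,0,-6.5]))
f=grab('top');g=grab('side');crop(g,230,210,330,310,6,'n1')"
```

```text
time_s: 40.38
ee_pos: [465.9, -20.7, 194.5]
ee_rot: [-180.0, -0.0, -6.5]
force: [0.6, -1.4, -0.5]
gripper_width: 50.3
time_s: 41.0
ee_pos: [467.0, -272.6, 194.4]
ee_rot: [-180.0, -0.0, -6.5]
force: [0.2, 0.3, 0.4]
gripper_width: 49.9
time_s: 41.62
ee_pos: [467.8, -342.6, 125.6]
ee_rot: [179.9, -0.1, -6.5]
force: [1.1, -1.0, -0.4]
gripper_width: 50.0
time_s: 41.88
ee_pos: [467.7, -342.5, 125.8]
ee_rot: [179.9, -0.1, -6.5]
force: [0.3, 0.5, 0.3]
gripper_width: 49.9
(array([-0.9, -0. , 59.8]), array([ 0.1, -0.1, -0. ]))
```

View pics/n1.png

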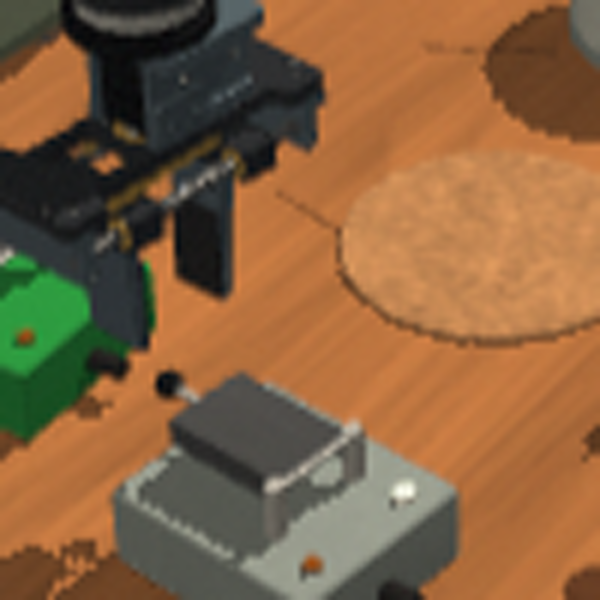

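```bash
python3 -m creep '[[0.45,-1,0,25,0,0,0],[0.45,0,0,20,0,0,0],[0.45,0,0,14,0,0,0],[0.45,0,0,0,0,0,0],[0.45,0,0,0,0,0,0]]'; python3 -m creep '[[0.7,0,0,0,0,0,0],[0.8,0,0,0,0,0,0],[0.95,0,0,0,0,0,0],[0.95,0,0,0,0,0,0],[0.95,0,0,0,0,0,0]]' 15;  python3 -c "
from h import *
s=state();print(s['ee_pos'],s['force'],s['gripper_width'])
f=grab('top');g=grab('side');crop(g,230,210,330,310,6,'n2')"
```

```text
time_s: 42.6
ee_pos: [466.6, -342.6, 66.0]
ee_rot: [180.0, -0.1, -6.6]
force: [0.1, 0.6, -1.0]
gripper_width: 50.2
time_s: 43.22
ee_pos: [466.1, -341.6, 65.4]
ee_rot: [-179.9, 0.0, -6.6]
force: [1.5, 2.3, 2.0]
gripper_width: 14.7
[ 466.12019173 -341.62965199   65.4235451 ] [1.4993058  2.25970405 1.96801072] 14.651310961050617
```

View pics/n2.png

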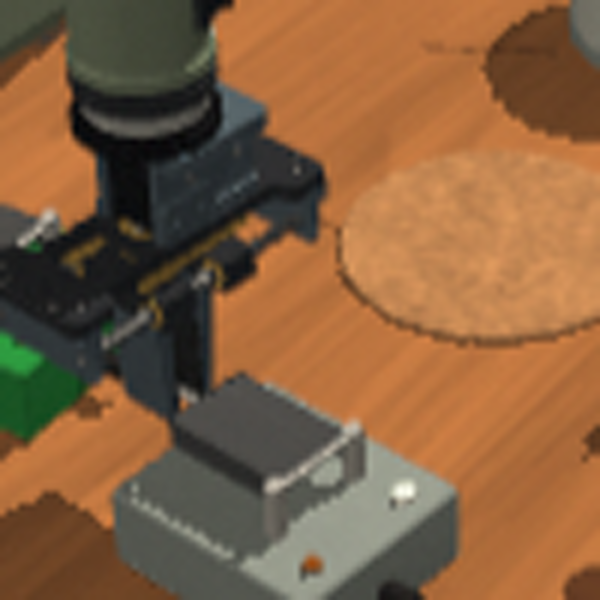

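```bash
python3 -m creep '[[0.95,0.5,0,-9,0,0,0],[0.95,0.5,0,-9,0,0,0],[0.95,2,0,-9,0,0,0],[0.95,2,0,-9,0,0,0],[0.95,0,0,0,0,0,0]]'; python3 -c "
from h import *
s=state();print(s['ee_pos'],s['force'],s['gripper_width'])
g=grab('side');crop(g,230,210,330,310,6,'n3')"
```

```text
time_s: 43.95
ee_pos: [471.3, -342.3, 102.5]
ee_rot: [-180.0, -0.0, -6.6]
force: [-0.2, 6.4, -0.3]
gripper_width: 14.7
[ 471.30552051 -342.29790219  102.45176626] [-0.20367623  6.42687077 -0.29628956] 14.68845274824281
```

View pics/n3.png

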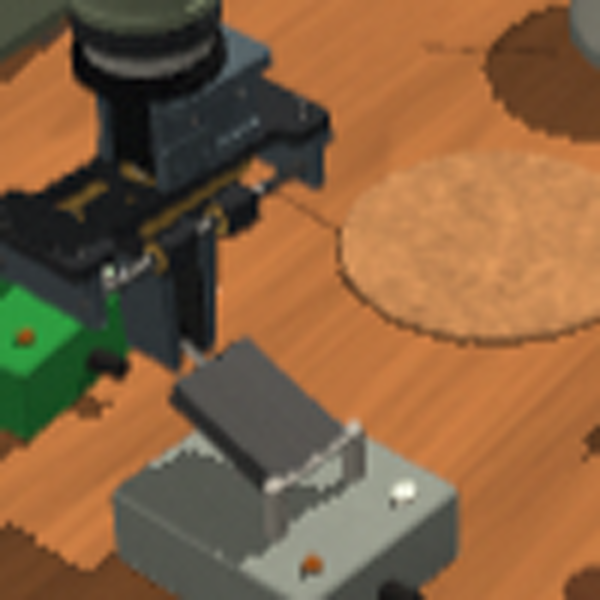

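The guard is rising with the knob held between the pads. There is a 6 N lateral force, so I'll ease y slightly and carry on along the arc.

```bash
python3 -m creep '[[0.95,7,-0.6,-16.7,0,0,0],[0.95,9.9,0,-15.3,0,0,0],[0.95,12.3,0,-13.3,0,0,0],[0.95,14.4,0,-11,0,0,0],[0.95,0,0,0,0,0,0]]'; python3 -m creep '[[0.95,16.2,0,-8.3,0,0,0],[0.95,17.3,0,-5.3,0,0,0],[0.95,18,0,-2.3,0,0,0],[0.95,0,0,0,0,0,0]]'; python3 -c "
from h import *
s=state();print(s['ee_pos'],s['force'],s['gripper_width'])
g=grab('side');crop(g,230,210,330,310,6,'n4')"
```

```text
time_s: 44.62
ee_pos: [515.8, -347.1, 159.2]
ee_rot: [180.0, -0.1, -6.5]
force: [-0.3, 4.8, 0.9]
gripper_width: 14.4
time_s: 45.12
ee_pos: [567.2, -352.7, 174.4]
ee_rot: [-180.0, -0.1, -6.5]
force: [-0.1, 4.9, 1.9]
gripper_width: 14.5
[ 567.16789311 -352.7137239   174.3659183 ] [-0.09603511  4.86364812  1.874452  ] 14.54012838294337
```

View pics/n4.png

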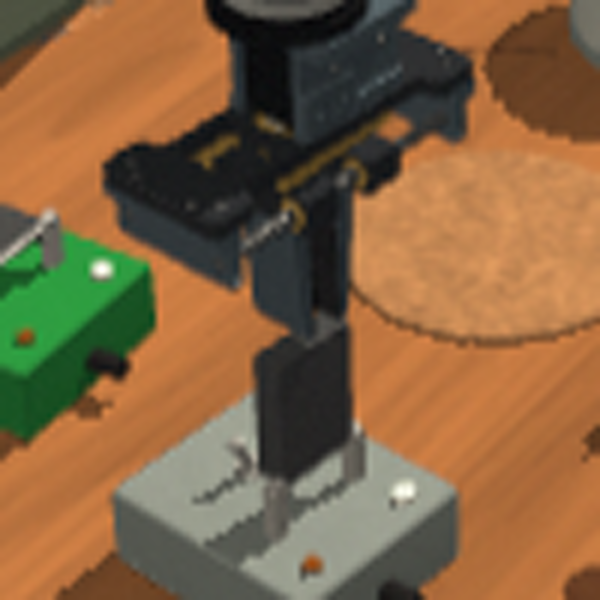

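```bash
python3 -m creep '[[0.95,18.1,0,0.9,0,0,0],[0.95,17.7,0,4,0,0,0],[0.95,13.5,0,5.4,0,0,0],[0.95,0,0,0,0,0,0],[0.95,0,0,0,0,0,0]]'; python3 -m creep '[[0.75,0,0,0,0,0,0],[0.75,0,0,0,0,0,0],[0.75,0,0,0,0,0,0]]'; python3 -m creep '[[0.75,0,0,-15,0,0,0],[0.75,-10,0,-30,0,0,0],[0.75,-40,0,0,0,0,0],[0.75,-40,0,0,0,0,0],[0.95,0,0,0,0,0,0]]'; python3 -m creep '[[0.95,0,0,0,0,0,0],[1,0,0,0,0,0,0],[1,0,0,0,0,0,0]]'; python3 -c "
from h import *
s=state();print(s['ee_pos'],s['force'],s['gripper_width'])
f=grab('top');g=grab('side');crop(g,240,230,320,320,7,'o1');crop(f,380,200,450,290,6,'o2')"
```

```text
time_s: 45.8
ee_pos: [615.6, -358.0, 164.0]
ee_rot: [-179.9, -0.1, -6.5]
force: [0.8, 5.5, 0.8]
gripper_width: 14.6
time_s: 46.18
ee_pos: [614.4, -359.6, 163.5]
ee_rot: [179.9, -0.0, -6.6]
force: [0.0, 0.3, -0.1]
gripper_width: 22.5
time_s: 46.8
ee_pos: [523.0, -348.5, 210.1]
ee_rot: [179.9, -0.0, -6.6]
force: [0.2, -0.2, 0.7]
gripper_width: 15.9
time_s: 47.18
ee_pos: [525.9, -348.5, 208.0]
ee_rot: [-180.0, -0.0, -6.5]
force: [0.3, -0.6, 0.9]
gripper_width: 1.1
[ 525.88235045 -348.50005855  207.98552578] [ 0.28292421 -0.62163752  0.88377064] 1.1192258529107573
```

View pics/o1.png

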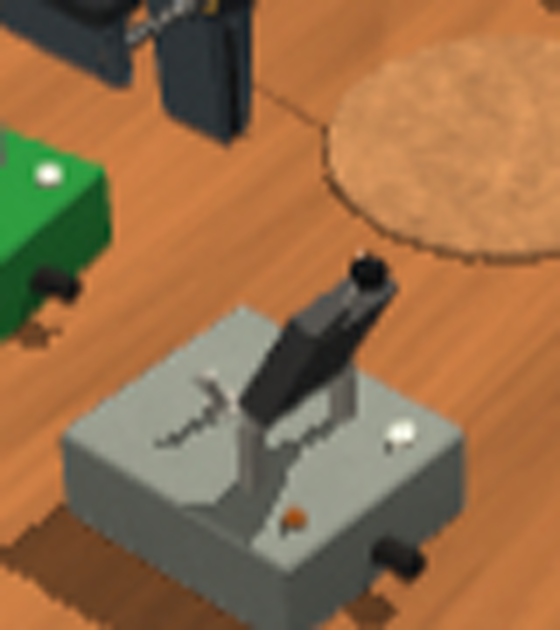

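View pics/o2.png

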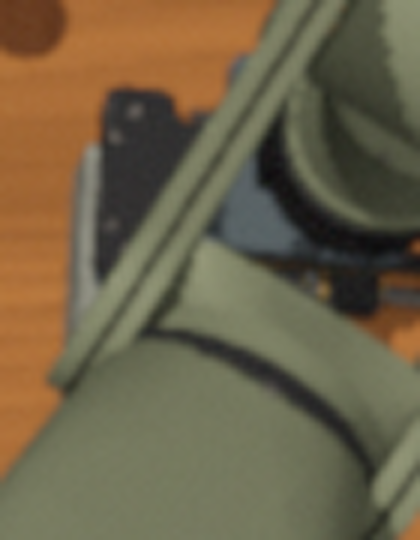

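```bash
python3 -c "
from h import *
f=grab('top');g=grab('side')
p=plane(g,240+208/7,230+380/7,73.5);print(p)
yw=np.radians(-6.5);B=np.array([[np.cos(yw),-np.sin(yw)],[np.sin(yw),np.cos(yw)]])
c=np.array([551,-352]);print('tip in box',B.T@(p[:2]-c), 'exp', B@np.array([-23,-11])+c, B@np.array([-23,0])+c)
for y in(-11.4,11.4): print(y,(proj(g,[*(B@np.array([-23,y])+c),73.4])-[240,230])*7)
for yc in(-45,-8): print(yc, (B@np.array([-23,yc])+c).round(1), go([*(B@np.array([-23,yc])+c),66],[180,0,-6.5]))
k=ray(g,240+370/7,230+270/7)
for th in(110,115,118,122):
  a=np.radians(th-2.2); X=B@np.array([22-104.08*np.cos(a),0])+c; print(th,(proj(g,[*X,80+104.08*np.sin(a)])-[240,230])*7)
"
```

```text
[ 527.68591076 -358.54236512   73.5       ]
tip in box [-22.42360616  -9.13953968] exp [ 526.90261197 -360.3256165 ] [ 528.14784732 -349.39632608]
-11.4 [203.49475038 382.17111178]
11.4 [239.30724698 356.68238803]
-45 [ 523.1 -394.1] (array([  2.9,  45.7, 142. ]), array([-0.,  0., -0.]))
-8 [ 527.2 -357.3] (array([  2.9,   8.7, 142. ]), array([-0.,  0., -0.]))
110 [343.03841687 252.78328473]
115 [358.39662103 267.00862227]
118 [367.39944642 276.08995233]
122 [379.09539789 288.77808851]
```

```bash
python3 -m creep '[[1,3,46,0,0,0,0],[1,0,0,40,0,0,0],[1,0,0,40,0,0,0],[1,0,0,35,0,0,0],[1,0,0,20,0,0,0]]'; python3 -m creep '[[1,0,0,6,0,0,0],[1,0,0,0,0,0,0],[1,0,0,0,0,0,0]]'; python3 -c "
from h import *
print(go([527.2,-357.3,66],[180,0,-6.5]))
f=grab('top');g=grab('side');crop(g,240,220,320,320,6,'p1')"
```

```text
time_s: 48.0
ee_pos: [522.1, -393.8, 70.9]
ee_rot: [-179.9, 0.2, -6.6]
force: [0.9, 0.3, 0.9]
gripper_width: 0.3
time_s: 48.38
ee_pos: [523.6, -395.0, 68.5]
ee_rot: [179.9, -0.1, -6.6]
force: [-0.4, -0.3, -0.3]
gripper_width: 0.4
(array([ -0.7, -37.8,   2.5]), array([ 0.1, -0.1, -0.1]))
```

View pics/p1.png

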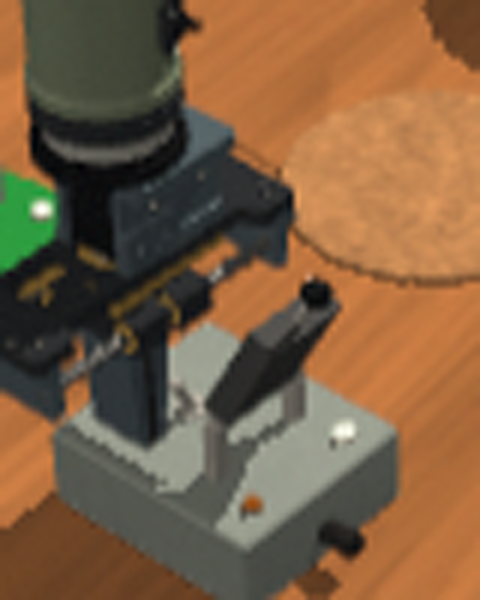

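```bash
python3 -m creep '[[1,0,-8,2,0,0,0],[1,0,-8,0,0,0,0],[1,0,-8,0,0,0,0],[1,0,-6,0,0,0,0],[1,0,0,0,0,0,0]]'; python3 -m creep '[[1,0,-3,0,0,0,0],[1,0,0,0,0,0,0]]'; python3 -m creep '[[1,0,-2,0,0,0,0],[1,0,0,0,0,0,0]]';  python3 -m creep '[[1,0,-2,0,0,0,0],[1,0,0,0,0,0,0]]'
```

```text
time_s: 49.1
ee_pos: [526.4, -363.9, 65.4]
ee_rot: [-180.0, 0.0, -6.5]
force: [-0.5, 0.1, -0.5]
gripper_width: 0.7
time_s: 49.35
ee_pos: [526.6, -361.5, 65.2]
ee_rot: [-180.0, 0.0, -6.6]
force: [0.4, -0.3, -0.3]
gripper_width: 0.6
time_s: 49.6
ee_pos: [526.8, -359.6, 65.2]
ee_rot: [-180.0, 0.0, -6.6]
force: [0.1, -0.6, -0.4]
gripper_width: 0.3
time_s: 49.85
ee_pos: [527.1, -357.5, 65.2]
ee_rot: [-180.0, 0.0, -6.6]
force: [-0.1, 0.1, 0.4]
gripper_width: 0.4
```

Next I push in small increments until the force rises at the end stop.

```bash
python3 -m creep '[[1,0,-2,0,0,0,0],[1,0,0,0,0,0,0]]'; python3 -m creep '[[1,0,-2,0,0,0,0],[1,0,0,0,0,0,0]]';python3 -c "
from h import *
g=grab('side');crop(g,240,220,320,320,6,'p2')"
```

```text
time_s: 50.1
ee_pos: [527.3, -355.4, 65.2]
ee_rot: [-180.0, 0.0, -6.6]
force: [-0.3, -0.3, 0.1]
gripper_width: 0.6
time_s: 50.35
ee_pos: [527.5, -353.5, 65.1]
ee_rot: [-180.0, 0.0, -6.6]
force: [0.6, 0.1, -0.8]
gripper_width: 0.5
```

View pics/p2.png

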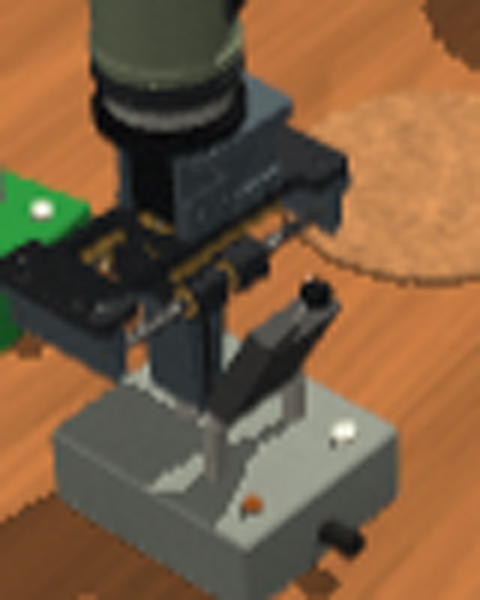

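```bash
python3 -m creep '[[1,0,-2,0,0,0,0],[1,0,0,0,0,0,0]]' | sed -n 2,4p; python3 -m creep '[[1,0,-2,0,0,0,0],[1,0,0,0,0,0,0]]'| sed -n 2,4p; python3 -m creep '[[1,0,-2,0,0,0,0],[1,0,0,0,0,0,0]]'| sed -n 2,4p
```

```text
ee_pos: [527.8, -351.5, 65.2]
ee_rot: [-180.0, 0.0, -6.6]
force: [-0.6, -0.3, -0.2]
ee_pos: [527.9, -351.1, 65.3]
ee_rot: [179.8, -0.0, -6.5]
force: [-0.7, -4.4, -1.2]
ee_pos: [527.9, -350.9, 65.4]
ee_rot: [179.7, -0.0, -6.5]
force: [-1.6, -9.2, -2.5]
```

The end stop is reached, with about 9 N of resistance. I'll back off, rise and look.

```bash
python3 -m creep '[[1,0,10,0,0,0,0],[1,0,25,0,0,0,0],[1,0,0,-40,0,0,0],[1,0,0,-50,0,0,0],[0.75,0,0,-50,0,0,0]]'; python3 -m creep '[[0.75,-40,0,0,0,0,0],[0.75,-40,0,0,0,0,0],[0.75,0,0,0,0,0,0]]'; python3 -c "
from h import *
g=grab('side');crop(g,240,220,320,320,6,'q1');f=grab('top');crop(f,380,200,450,290,6,'q2')
a=cv2.imread('pics/q1.png');b=cv2.imread('pics/q2.png');c=np.zeros((600,800,3),np.uint8);c[:600,:480]=a;c[:540,480:800]=b[:,:320];cv2.imwrite('pics/q.png',c)"
```

```text
time_s: 51.78
ee_pos: [523.9, -383.6, 206.6]
ee_rot: [-180.0, 0.0, -6.6]
force: [1.1, -0.6, 0.1]
gripper_width: 7.5
time_s: 52.15
ee_pos: [442.4, -373.9, 205.9]
ee_rot: [-180.0, 0.0, -6.7]
force: [-0.1, 0.0, -0.4]
gripper_width: 22.6
```

View pics/q.png

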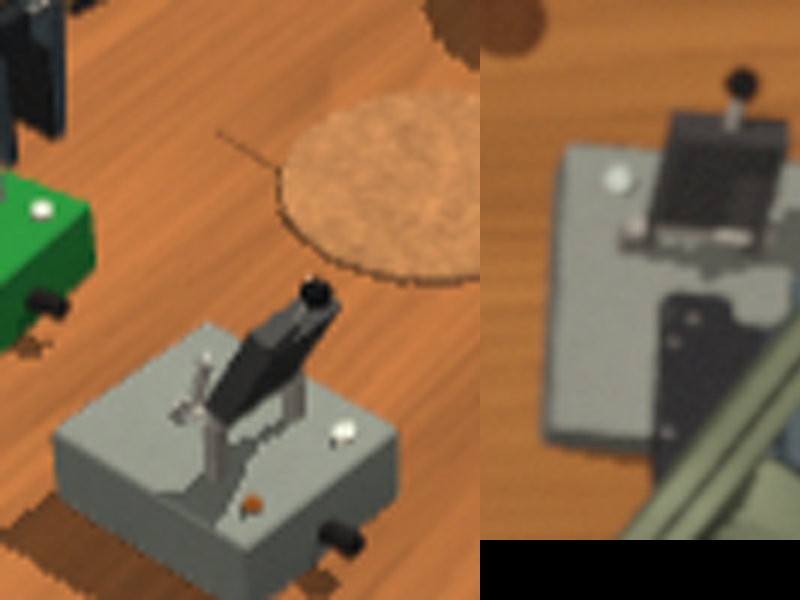

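The toggle now leans to the +y side, with its tip at crop (207,357) where "on" was predicted at (205,366). Next I grasp the knob again to close the guard.

```bash
python3 -c "
from h import *
print(go([614.6,-359.2,215],[180,0,-6.5]))"
```

```text
(array([166.8, -34.6,  -9.1]), array([ 0. , -0.1, -0.1]))
```

```bash
python3 -m creep '[[0.57,30,-15,-10,0,0,0],[0.57,45,-10,0,0,0,0],[0.57,45,-10,0,0,0,0],[0.57,45,0,0,0,0,0],[0.57,0,0,0,0,0,0]]'; python3 -m creep '[[0.57,0,0,0,0,0,0],[0.57,0,0,0,0,0,0]]'; python3 -c "
from h import *
print(go([614.6,-359.2,164],[180,0,-6.5]))
g=grab('side');crop(g,240,200,320,300,6,'r1')"
```

```text
time_s: 52.88
ee_pos: [616.3, -357.2, 213.0]
ee_rot: [-180.0, -0.0, -6.4]
force: [-1.0, -1.0, -0.7]
gripper_width: 39.1
time_s: 53.12
ee_pos: [611.9, -357.7, 215.5]
ee_rot: [-180.0, 0.0, -6.6]
force: [0.9, -0.8, -0.5]
gripper_width: 39.6
(array([ 2.8,  1.2, 51.5]), array([-0. ,  0. , -0.1]))
```

View pics/r1.png

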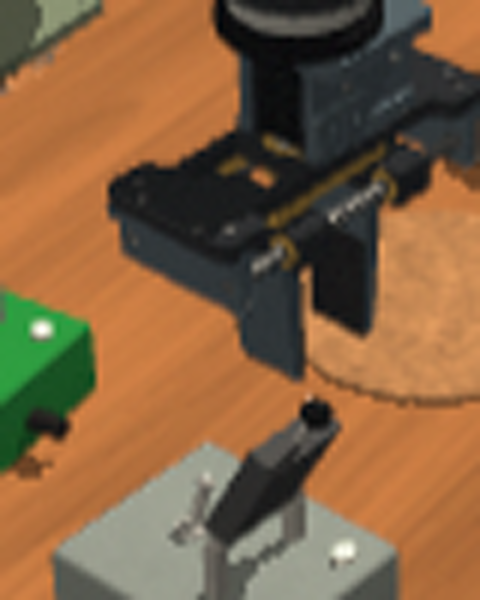

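```bash
python3 -m creep '[[0.57,2.5,0,20,0,0,0],[0.57,0,0,20,0,0,0],[0.57,0,0,11.5,0,0,0],[0.57,0,0,0,0,0,0],[0.57,0,0,0,0,0,0]]'; python3 -m creep '[[0.8,0,0,0,0,0,0],[0.95,0,0,0,0,0,0],[0.95,0,0,0,0,0,0],[0.95,0,0,0,0,0,0]]' 15; python3 -c "
from h import *
g=grab('side');crop(g,240,200,320,300,6,'r2')"
```

```text
time_s: 53.8
ee_pos: [615.5, -358.1, 164.9]
ee_rot: [180.0, -0.1, -6.6]
force: [1.0, 0.1, -0.4]
gripper_width: 39.1
time_s: 54.3
ee_pos: [615.4, -357.8, 164.1]
ee_rot: [180.0, -0.0, -6.6]
force: [0.0, 0.2, 0.6]
gripper_width: 14.6
```

View pics/r2.png

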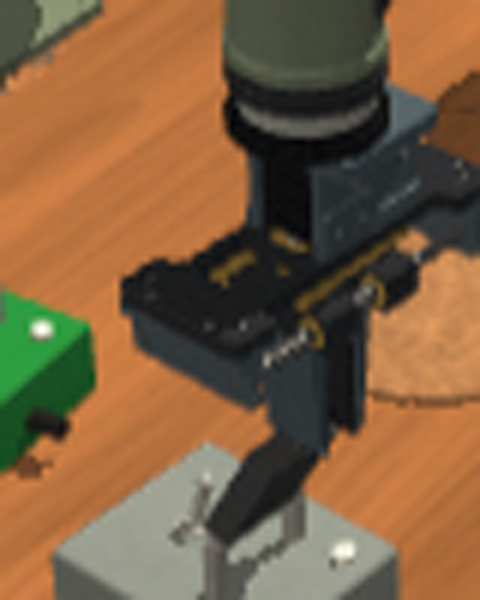

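```bash
python3 -m creep '[[0.95,-13.5,0,-5.4,0,0,0],[0.95,-17.7,0,-4,0,0,0],[0.95,-18.1,0,-0.9,0,0,0],[0.95,-18,0,2.3,0,0,0],[0.95,0,0,0,0,0,0]]'; python3 -m creep '[[0.95,-17.3,0,5.3,0,0,0],[0.95,-16.2,0,8.3,0,0,0],[0.95,-14.4,0,11,0,0,0],[0.95,-12.3,0,13.3,0,0,0],[0.95,0,0,0,0,0,0]]'; python3 -m creep '[[0.95,-9.9,0,15.3,0,0,0],[0.95,-7,0,16.7,0,0,0],[0.95,-4,0,17.7,0,0,0],[0.95,0,0,0,0,0,0],[0.95,0,0,0,0,0,0]]'; python3 -c "
from h import *
print(go([466.3,-341.8,65.5],[180,0,-6.5]))
g=grab('side');crop(g,240,220,320,320,6,'r3')"
```

```text
time_s: 54.98
ee_pos: [546.2, -350.2, 171.9]
ee_rot: [180.0, 0.1, -6.6]
force: [-0.9, 0.0, 0.4]
gripper_width: 14.6
time_s: 55.6
ee_pos: [487.5, -343.7, 133.6]
ee_rot: [180.0, 0.1, -6.6]
force: [-2.0, -2.7, 1.2]
gripper_width: 14.5
time_s: 56.22
ee_pos: [468.0, -341.5, 84.9]
ee_rot: [179.9, 0.0, -6.5]
force: [-2.2, -4.3, 0.4]
gripper_width: 14.2
(array([-1.6,  0.5, 19.4]), array([ 0.1,  0. , -0. ]))
```

View pics/r3.png

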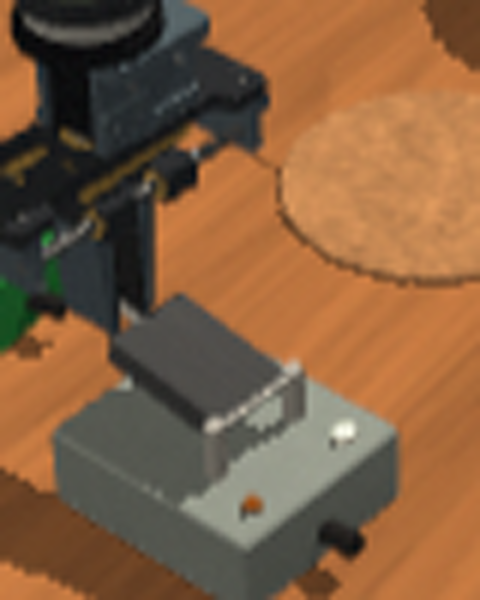

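```bash
python3 -m creep '[[0.95,-1,0.4,10,0,0,0],[0.95,0,0,8,0,0,0],[0.95,0,0,0,0,0,0],[0.95,0,0,0,0,0,0]]'; python3 -m creep '[[0.95,0,0,2,0,0,0],[0.95,0,0,0,0,0,0]]'; python3 -m creep '[[0.95,0,0,1.5,0,0,0],[0.95,0,0,0,0,0,0]]'; python3 -m creep '[[0.95,0,0,1.5,0,0,0],[0.95,0,0,0,0,0,0]]'
```

```text
time_s: 56.78
ee_pos: [467.1, -341.4, 66.3]
ee_rot: [180.0, -0.0, -6.6]
force: [-1.8, -4.8, -0.2]
gripper_width: 14.5
time_s: 57.02
ee_pos: [467.1, -341.4, 65.3]
ee_rot: [180.0, -0.1, -6.6]
force: [-2.5, -3.7, 6.0]
gripper_width: 14.4
time_s: 57.28
ee_pos: [467.2, -341.5, 64.8]
ee_rot: [179.9, -0.1, -6.6]
force: [-3.7, -2.8, 11.5]
gripper_width: 14.1
time_s: 57.52
ee_pos: [467.4, -341.5, 63.9]
ee_rot: [179.9, -0.1, -6.6]
force: [-3.1, -2.0, 15.2]
gripper_width: 14.6
```

The guard is at its closed stop, with 15 N upward reaction. I'll release, rise and check.

```bash
python3 -m creep '[[0.5,0,0,0,0,0,0],[0.5,0,0,0,0,0,0],[0.5,0,0,0,0,0,0]]'; python3 -m creep '[[0.5,-1,0,-15,0,0,0],[0.5,0,0,-40,0,0,0],[0.5,0,0,-50,0,0,0],[0.5,0,0,-40,0,0,0],[0.5,0,-50,0,0,0,0]]'; python3 -m creep '[[0.5,-20,-60,0,0,0,0],[0.5,-20,-60,0,0,0,0],[0.5,-20,-60,0,0,0,0],[0.5,0,-60,0,0,0,0],[0.5,0,0,0,0,0,0]]'; python3 -c "
from h import *
g=grab('side');f=grab('top');crop(g,220,160,420,330,4,'s1');crop(f,170,170,450,340,2.8,'s2')
crop(f,375,210,455,290,5,'x1');crop(g,240,260,315,325,5,'x2')
a=cv2.imread('pics/x1.png');b=cv2.imread('pics/x2.png');c=np.zeros((400,800,3),np.uint8);c[:400,:400]=a;c[:325,400:775]=b;cv2.imwrite('pics/s3.png',c)
cv2.imwrite('pics/s4.png',f['frame'][:,:,::-1])
print(blobs(f,(0,0,0),(180,255,45),(385,265,440,290)),blobs(g,(0,0,0),(180,255,45),(250,265,268,285)))"
```

```text
time_s: 57.9
ee_pos: [466.5, -340.3, 60.6]
ee_rot: [-179.9, 0.1, -6.6]
force: [-0.3, 0.1, -1.0]
gripper_width: 41.7
time_s: 58.52
ee_pos: [473.5, -294.0, 210.8]
ee_rot: [179.7, -0.5, -6.8]
force: [1.0, 1.1, -1.4]
gripper_width: 45.5
time_s: 59.15
ee_pos: [439.7, -44.8, 207.3]
ee_rot: [-179.9, -0.1, -6.2]
force: [-0.2, -0.5, 0.2]
gripper_width: 45.9
[(13, [412, 274, 5, 4], [414.2, 275.2])] [(13, [256, 272, 4, 4], [257.4, 273.5]), (10, [259, 281, 6, 4], [261.1, 283.0])]
```

View pics/s1.png

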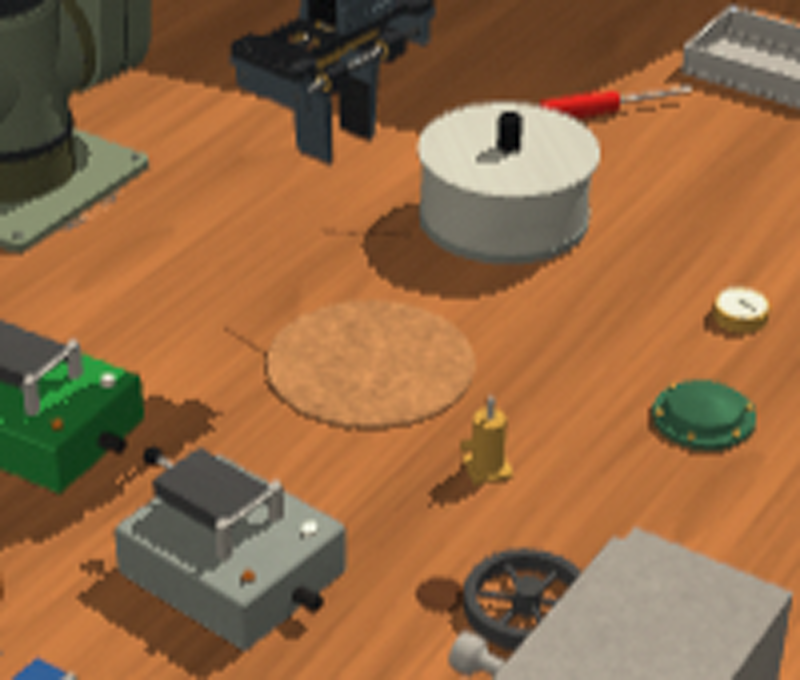

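View pics/s3.png

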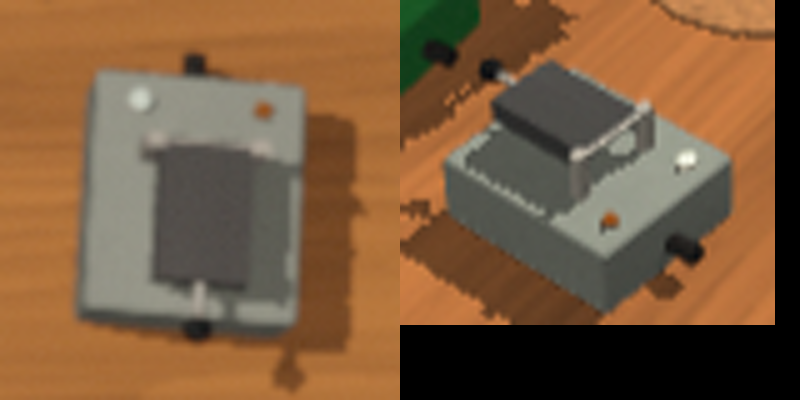

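View pics/s4.png

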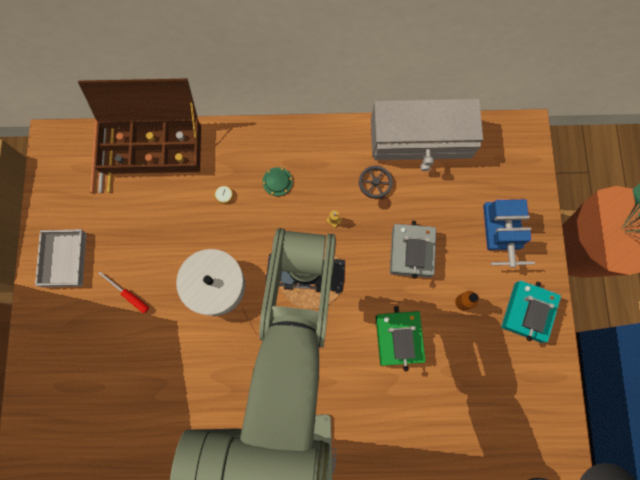

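```bash
python3 -c "
from h import *
f=grab('top');g=grab('side')
print(blobs(f,(0,0,0),(180,255,60),(195,265,230,300)),blobs(g,(0,0,0),(180,255,60),(335,180,360,205)))
for F,bx in ((f,(170,240,255,325)),(g,(315,170,380,225))):
    x0,y0,x1,y1=bx
    m=cv2.inRange(cv2.cvtColor(F['frame'][y0:y1,x0:x1],cv2.COLOR_RGB2HSV),np.array([0,0,150]),np.array([180,60,255]))
    c=cv2.convexHull(max(cv2.findContours(m,cv2.RETR_EXTERNAL,cv2.CHAIN_APPROX_NONE)[0],key=cv2.contourArea))
    print(cv2.minEnclosingCircle(np.array([plane(F,u+x0,v+y0,84)[:2] for u,v in c[:,0]],np.float32)))
print(state()['time_s'],job_done())"
```

```text
[(54, [204, 276, 9, 9], [208.0, 279.9])] [(46, [345, 188, 5, 10], [346.9, 192.5])]
((463.6670837402344, 218.9976043701172), 89.74307250976562)
((462.6354675292969, 219.58384704589844), 90.40534973144531)
the job is handed in; nothing more can be done
59.35 None
```

The job is done and was handed in at 59 s. All the work was done in the order asked; `job_done()` gives no verdict.

- **Valves:** There were four on the desk, and all four were seen standing in the pot before the lid went back on. Valve 1 was knocked aside partway through, so I measured it again before picking it up.
- **Lid:** It went onto the cork mat and then back onto the pot. The last check put its disc within about 2.5 mm of where it started, with the same fitted radius in both views. It met the pot at the height expected for fully seated.
- **Guard and switch:** I lifted the guard to about 117° and pushed the toggle until it hit its stop at about 9 N. The picture afterwards showed it leaning to the on side. I then pressed the guard down to its closed stop at about 15 N. After I let go, its knob was at the same pixel as at the start.
- **Other things on the desk:** They look unmoved in the final pictures.

No check failed. The two cameras disagreed by 3 to 6 mm on the valve positions, so I used the average, and every grasp held. I could not look at the toggle again once the guard was shut.

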